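Mount the razor-and-brush holder on the valet box rail

TASK

Take the metal razor-and-brush holder and slide its carriage onto the dovetail rail on the side of the valet box, from the rail's open end beside the box's door, until it is fully home against the black end stop; do not force it if it catches. Then turn the black clamp knob on top of it clockwise until it comes up solid and the clamp is locked, without wrenching it further, and let go, leaving everything else on the dresser as it stands.

Things in the scene. Friction and masses are not known exactly. Their poses are not given: they have to be found in the camera images.
- carriage: The holder to mount: grey zinc block, 50 (x) by 30 (y) by 61 mm high, with a steel fork plate (5 mm, at the bottom, 76 mm wide, out to y = +65 mm) for razor and brush; 0.8 kg, standing on the dresser. Origin under the block's centre. +x: its sliding direction, towards the stop; -y: towards the valet box; z up. Grip its flat ends, fingers closing along x, TCP 46 mm above the origin.
- channel (a point): On the carriage, axes as it: centre of the dovetail channel's floor, at (0, -15, 34) mm from its origin. Fixed jaws 9 mm deep above and below, to y = -24. Unclamped, the channel has 1.6 mm play above and below while its floor lies on the rail's outer face, less if held further out (none 3 mm out). It enters best level with the rail's mid height and 0.5 to 1 mm out; let go, it sinks and hangs.
- knob_grip (a point): On the carriage, not turning: on the knob's upright axis at grip height, (0, -7.2, 82) mm from its origin. Black round knob, 32 mm across, 67 to 89 mm up. Clockwise from above it turns a cam that draws the carriage 3 mm out, then wedges it; it turns 1.8 to 2.5 rad to a hard end, where it locks. Up to 0.35 Nm on the way; stop at 0.3 to 0.6 Nm felt at a pause. Stays where left.
- rail: Aluminium dovetail rail, 130 mm long, fixed along the +y side of the valet box. Origin on the box's side, middle of the rail; x along it from the open end (-65 mm, by the door) to the stop, z up, +y out. Foot 36 mm high, 3 mm thick; dovetail 21 mm high at its root (3 mm out), 33.6 mm at its outer face (14 mm out). First 8 mm tapered by 1.5 mm. Box top is 19 mm above mid height.
- rail_mouth (a point): A point at the open end of the rail (the one by the box's door), on the plane of its outer face at mid height, axes as rail. The carriage enters here, moving along +x.
- rail_home (a point): A point at the rail's mid height, 3 mm out from its outer face, axes as rail, 100 mm along +x from rail_mouth: channel lies here when the carriage is fully home against the stop and clamped.
- rail_stop: Black end stop, a fixed plate 6 mm thick, 41 mm high, reaching 14.4 mm out from the box; its front face is 125 mm from the rail's open end. Origin and axes as rail. The ends of the carriage's jaws meet it. A push of a few newtons seats the carriage; more than 40 N would knock it off.
- valet_box: Wooden valet box, fixed, 200 mm (x) by 170 mm (y) by 117 mm high, origin under its centre, the front with the door (-x) turned away from the robot; the rail is on its +y side with its mid height 98 mm above the dresser top.
- valet_door (a joint): Hinge of the valet box's small front door (brass knob), rad, 0 shut; it stays shut.
- hairbrush: Brown plastic men's hairbrush lying bristles down, 215 mm long, 58 mm wide, 34 mm high; origin on its underside where handle and head meet, x towards the head. Bystander.
- nail_clipper: Steel nail clipper lying flat, 58 by 12 by 15 mm, origin under its centre. Bystander.
- aftershave: Clear glass aftershave bottle with a steel twist cap, 54 mm across, 125 mm high, origin under its centre. Bystander.
- coin_dish: White ceramic coin dish painted with orange marigolds, 112 mm across, 24 mm high, origin under its centre. Bystander.
- clamp_knob (a joint): knob angle, rad

How it is judged:
On the way:
1. the carriage is on the rail and home against the stop (within 3 mm), with the clamp not yet gripping (x of channel in the frame of rail_home above -0.003 m and distance between channel and rail_home below 0.008 m and angle between the x axis of carriage and the x axis of rail, either way round below 0.12 rad and angle between the z axis of carriage and the z axis of rail, either way round below 0.12 rad and contact force between carriage and rail below 60 N), for 0.2 s.
At the end, for the whole second after the job is handed in: The carriage is on the rail, fully home (within 3 mm of the stop, within 4 mm of its clamped place overall, square to the rail within 0.08 rad), the clamp is locked (the contact forces between carriage and rail add up to more than 100 N, about a third of it at the cam), and it is at rest and let go (x of channel in the frame of rail_home above -0.003 m and distance between channel and rail_home below 0.004 m and angle between the x axis of carriage and the x axis of rail, either way round below 0.08 rad and angle between the z axis of carriage and the z axis of rail, either way round below 0.08 rad and contact force between carriage and rail above 100 N and linear speed of carriage below 0.01 m/s); the robot touches nothing.
It fails at once if the carriage is forced: more than 40 N between it and the rail before it is home (x of channel in the frame of rail_home below -0.004 m and contact force between carriage and rail above 40 N).
It fails at once if the carriage is pushed against the end stop with more than 40 N (contact force between carriage and rail_stop above 40 N).
It fails at once if the clamped carriage is wrenched: the contact forces between carriage and rail pass 290 N (contact force between carriage and rail above 290 N).
It fails at once if the valet box door is opened by more than 0.15 rad (value of joint valet_door above 0.15 rad).
It fails at once if a bystander is moved by more than 20 mm or the bottle tipped (distance of any of hairbrush, nail_clipper, aftershave, coin_dish from where it was at the start of the episode above 0.02 m or angle between aftershave's own z axis and vertical above 0.3 rad).
It also fails if it takes over 67 s, if anything falls off the work surface, if the arm or the gripper's body presses on something with over 40 N, if the wrist force passes 120 N, or if a joint passes its speed limit or range.

ROBOT

A 6-joint arm with a two-finger parallel gripper is mounted at the origin on the work surface. World frame = base frame: x ahead of the robot, y to its left, z up, the work surface at z = 0. Lengths are in m, angles in rad, forces in N, time in s.
With the tool pointing down it reaches from about 0.225 to 0.725 m from the base axis. Payload 3.1 kg.
Tool frame: the origin (TCP) lies between the finger pads, 19 mm behind the fingertips; this is the grasp point; z points along the fingers, y is the line along which they close (so a half turn about z gives the same grasp; the last joint's range is limited). The gripper opens to 85 mm and grips with 20 to 120 N. Pads are 22 mm wide; open, the fingers measure 114 mm over their backs; the gripper's body (76 mm by 85 mm) begins 54 mm behind the grasp point. The pads swing forward as they close: fully open they stand 13 mm farther back than shut.
Start: joints at [1.06, 0.048, 0.099, 1.622, 0, 1.443], TCP at [0.196, 0.487, 0.25] pointing down, gripper open.
Joint ranges: [-2.91, 2.91], [-0.99, 1.94], [-1.21, 1.42], [-2.12, 2.29], [-1.49, 1.47], [-3.14, 3.14]. Speed limits (rad/s): [2.79, 2.79, 3.14, 3.14, 3.14, 3.14].

INTERFACE

Orientations are given as [roll, pitch, yaw] about the fixed x, y, z axes, in that order (R = Rz(yaw) Ry(pitch) Rx(roll)).
In Python, from plant import status, eyes, job gives the robot as it stands. The module is installed in compiled form; this text tells all that it offers.
- The arm moves only by the tool arm_command, never from a script. Its argument "targets" is a list of rows, each a list of 7 numbers: the shift along the tool's x, y, z in mm, then the turn, a rotation vector about the tool's x, y, z in degrees, then the finger opening in mm, from 0 to 85.4. In form: [[dx, dy, dz, wx, wy, wz, hand], ...]. A call has exactly 8 rows; each row is the pose to reach, as a shift and turn from the pose commanded when the call began, along the tool's axes at that moment; what a row does not reach only later rows make up. A row lasts 1/10 s, in which the tool goes at most 50 mm and 8.59 degrees, less where a joint would pass 70% of its speed; a pose out of reach is approached as far as the arm can. A call with a gripper value outside its range is refused whole. The fingers move at their own pace and stop on an object; "newtons" is the grip in N (left out, the last holds). Time passes only in rows, so rows that repeat a pose let the fingers close, or fill a call up. It gives the time, the measured TCP pose, the force, the opening and the grip force at its end, in the units of the state.
- status.sense(): the state, without advancing time (a new reading comes with each control period).
- eyes.snapshot(name): name is "side" or "top"; returns (picture, depth): 420x560x3 uint8, blue, green, red; 420x560 float32, m along the optical axis (not along the pixel's ray), 0 where there is no reading.
- eyes.camera_info(name): a dict with "mtx" (3x3 intrinsics, pixels), "extrinsics" (4x4, takes a point from camera to world coordinates). Camera axes: x right, y up, looking along -z (the intrinsics and any distortion apply to the point x, -y, -z); pixel columns grow to the right and rows downward; lengths in m; the calibration is good to about 2 mm. A picture is of the moment at which its call begins. camera_info takes no time and is no camera call.
- job.close_job(): hands the job in; it is judged then, once.
The state is a dict: "t": time; "q": joint angles; "joint_velocities": joint speeds; "tau": joint torques, N m; "position": TCP position; "tcp_rot": TCP orientation; "ft_force": force on the tool from outside, world axes, zero at the start; "torque": the same for the moment, N m; "opening": opening from 0.0 (shut) to 1.0 (fully open); "grip_force": force on a finger pad.
Only numpy, scipy, OpenCV 4.12 (cv2) and the standard library are available. Lean on these libraries where they do the work, as an engineer would, in place of code of your own. Each camera call takes 0.05 s, during which the arm holds its last target. There are 200 camera calls.

## Working session

There is one attempt and no reset: what is moved stays moved. The work goes in short steps, Python scripts to look and compute and a tool call to move; the robot and the scene stay as the last step left them, time stands still between calls to the robot, and variables do not carry over. Pictures are saved under pics/ and viewed, at most 10 in all, crops included, and the job is handed in when it is done.

Besides the shell and the picture viewer there is one more tool, called after "Request:" as a command line: name --pt "numbers of a row" for each row, then --argument value for the rest. arm_command: Moves the arm, as the interface text tells. Its arguments: {"type":"object","properties":{"targets":{"type":"array"},"newtons":{"type":"number"}},"required":["targets"]}

```bash
mkdir -p pics
python3 - <<'E'
from plant import status, eyes
import cv2,numpy as np
for n in("side","top"):
    p,d=eyes.snapshot(n); i=eyes.camera_info(n); np.savez(n+"0.npz",p=p,d=d,K=i["mtx"],E=i["extrinsics"])
    cv2.imwrite(f"pics/{n}0.png",p); print(n,i, (d==0).mean())
print(status.sense())
E
```

```text
side {'mtx': array([[508.56779978,   0.        , 275.41147209],
       [  0.        , 508.56779978, 201.71544455],
       [  0.        ,   0.        ,   1.        ]]), 'extrinsics': array([[ 0.94208967,  0.2229719 , -0.25050065,  0.25890247],
       [-0.33496924,  0.58953895, -0.73500982, -0.79759433],
       [-0.01620665,  0.77635517,  0.63008729,  0.75958167],
       [ 0.        ,  0.        ,  0.        ,  1.        ]])} 0.003958333333333334
top {'mtx': array([[477.76354453,   0.        , 280.88949217],
       [  0.        , 477.76354453, 202.03480947],
       [  0.        ,   0.        ,   1.        ]]), 'extrinsics': array([[-1.77365745e-02,  9.92950283e-01, -1.17197054e-01,
         4.07637677e-01],
       [-9.99842385e-01, -1.77064802e-02,  1.29802275e-03,
        -1.52166029e-02],
       [-7.86275260e-04,  1.17201604e-01,  9.93107832e-01,
         1.08338838e+00],
       [ 0.00000000e+00,  0.00000000e+00,  0.00000000e+00,
         1.00000000e+00]])} 0.004026360544217687
{'t': 0.1, 'q': array([1.06021397e+00, 4.86692638e-02, 9.77115300e-02, 1.62203908e+00,
       4.20895172e-06, 1.44297605e+00]), 'joint_velocities': array([ 0.00140475, -0.00011135,  0.00428395,  0.00019596,  0.00067202,
        0.00075638]), 'tau': array([ 2.46173724e-03, -3.39852834e+01,  3.20935178e+01,  1.58010784e-02,
       -1.38784497e-05,  1.21720601e-05]), 'position': array([0.19583223, 0.48652372, 0.24891652]), 'tcp_rot': array([-3.13941066e+00, -2.84675530e-04,  2.75883026e+00]), 'ft_force': array([ 0.05228276, -0.73668796, -0.06398148]), 'torque': array([ 0.0160075 ,  0.02043458, -0.04703901]), 'grip_force': 0.0, 'opening': 0.9975137379203501}
```

View pics/top0.png

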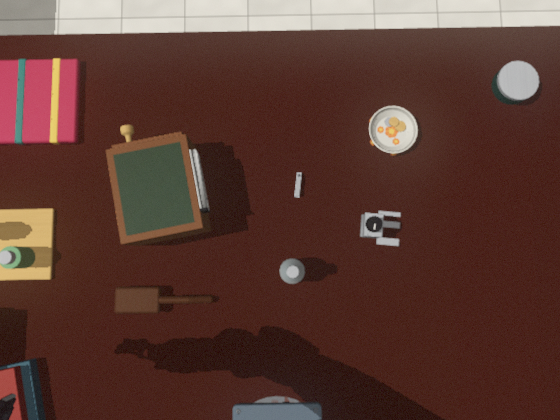

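View pics/side0.png

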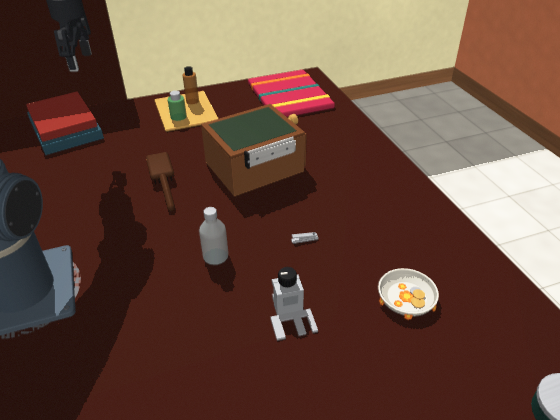

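The top view has world +x up and +y left. The box is at px (155,188), its rail on the right side at (200,180) and its door at the top. The carriage is at (375,225) with its fork to the right and its knob at (374,225). The side view shows the rail facing the camera with the black stop at its left end (247,158), and the carriage at (288,295). So carriage +x and rail +x are both roughly world -x.

```bash
cat > h.py <<'E'
import numpy as np,cv2
def load(n):
    z=np.load(n); return z["p"],z["d"],z["K"],z["E"]
def cloud(d,K,E):
    v,u=np.mgrid[:d.shape[0],:d.shape[1]]
    c=np.stack([(u-K[0,2])/K[0,0]*d,-(v-K[1,2])/K[1,1]*d,-d],-1)
    return c@E[:3,:3].T+E[:3,3]
def ray(px,z,K,E):
    px=np.atleast_2d(px).astype(float)
    r=np.stack([(px[:,0]-K[0,2])/K[0,0],-(px[:,1]-K[1,2])/K[1,1],-np.ones(len(px))],-1)@E[:3,:3].T
    return E[:3,3]+r*((z-E[2,3])/r[:,2])[:,None]
def rect(mask,z,K,E):
    c=max(cv2.findContours(mask.astype(np.uint8),0,cv2.CHAIN_APPROX_NONE)[0],key=cv2.contourArea)[:,0]
    w=ray(c,z,K,E)[:,:2].astype(np.float32)
    r=cv2.minAreaRect(w*1000); return np.round(r[0],1),np.round(r[1],1),round(r[2],2),c
def pix(P,K,E):
    c=(np.atleast_2d(P)-E[:3,3])@E[:3,:3]
    return np.stack([K[0,0]*c[:,0]/-c[:,2]+K[0,2],K[1,1]*c[:,1]/c[:,2]+K[1,2]],-1)
E
python3 - <<'E'
from h import *
for n in("top","side"):
    p,d,K,E=load(n+"0.npz"); W=cloud(d,K,E); g=p.astype(int); mx=g.max(2); mn=g.min(2); Z=W[...,2]; X,Y=W[...,0],W[...,1]
    print(n,"table z",np.median(Z[(X>.3)&(X<.6)&(abs(Y)<.1)]))
    box=(Z>.105)&(Z<.13)&(X>.25)&(X<.6)&(Y>.1)&(Y<.45)
    grey=(mx-mn<30)&(mx>90)
    wood=box&~grey
    print("box top z",np.median(Z[box]),rect(wood,.117,K,E)[:3],"railtop",rect(box&grey,.115,K,E)[:3])
    reg=(X>.25)&(X<.5)&(Y<-.1)&(Y>-.32)
    for nm,a,b,z in(("knob",.08,.1,.089),("block",.05,.068,.061),("fork",.001,.012,.005)):
        m=reg&(Z>a)&(Z<b)
        if nm=="fork": m&=mx>100
        if m.sum()>5: print(nm,m.sum(),np.median(Z[m]),W[m][:,:2].mean(0).round(4),rect(m,z,K,E)[:3],"ext",*W[m][:,:2].min(0).round(4),*W[m][:,:2].max(0).round(4))
    if n=="side":
        ra=grey&(X>.25)&(X<.6)&(Y>.1)&(Y<.3)&(Z>.07)&(Z<.117)
        P=W[ra]; 
        c=P.mean(0);U,S,V=np.linalg.svd(P-c); print("rail face",len(P),c,V.round(3),P.min(0),P.max(0))
    big=cv2.resize(p[120:250,90:220] if n=="top" else p[110:200,190:320],None,fx=5 if n=="top" else 6,fy=5 if n=="top" else 6,interpolation=cv2.INTER_CUBIC)
    cv2.imwrite(f"pics/{n}z.png",big[:600,:800])
p,d,K,E=load("top0.npz")
# hires crop of carriage
c=cv2.resize(p[195:260,345:415],None,fx=8,fy=8,interpolation=cv2.INTER_CUBIC); b=cv2.resize(cv2.imread("pics/topz.png"),(560,560)) 
cv2.imwrite("pics/both.png",np.hstack([cv2.resize(b,(400,400)),cv2.resize(c,(400,371+29))]))
E
```

```text
top table z -0.0007376083227876862
box top z 0.11647908483019753 (array([535.8, 233. ]), array([160.7, 184.9]), 10.34) railtop (array([557.2, 151. ]), array([89.3, 15.3]), 10.65)
knob 197 0.08774826224946886 [ 0.4756 -0.2094] (array([ 475.6, -209. ]), array([32.2, 31.8]), 16.31) ext 0.4592 -0.2254 0.4927 -0.193
block 217 0.05989959431300207 [ 0.473  -0.2107] (array([ 475.3, -211.6]), array([40.3, 50. ]), 84.22) ext 0.4493 -0.2337 0.4995 -0.1913
fork 260 0.004063299387701891 [ 0.4565 -0.2583] (array([ 441.8, -254.7]), array([51.4, 18.2]), 81.86) ext 0.4307 -0.2841 0.4988 -0.229
side table z 0.001616649426355865
box top z 0.11886893893129236 (array([534.7, 224.9]), array([164.9, 200.8]), 10.25) railtop (array([557.7, 143.3]), array([94. , 32.4]), 11.12)
knob 260 0.08918207198428812 [ 0.476  -0.2157] (array([ 475.7, -217. ]), array([38.3, 32.2]), 69.54) ext 0.4605 -0.2306 0.4943 -0.197
block 392 0.06126723450162325 [ 0.4727 -0.2243] (array([ 475.5, -219. ]), array([49.7, 50.9]), 84.8) ext 0.4501 -0.2381 0.5 -0.1925
fork 598 0.006129603059375821 [ 0.4643 -0.2532] (array([ 466.3, -255.9]), array([59. , 64.6]), 83.78) ext 0.4322 -0.2874 0.4999 -0.1751
rail face 496 [0.55713586 0.14511838 0.10196069] [[-0.983 -0.186 -0.006]
 [-0.033  0.145  0.989]
 [-0.183  0.972 -0.149]] [0.51133783 0.1306109  0.07018194] [0.59997322 0.16499284 0.1169064 ]
```

View pics/both.png

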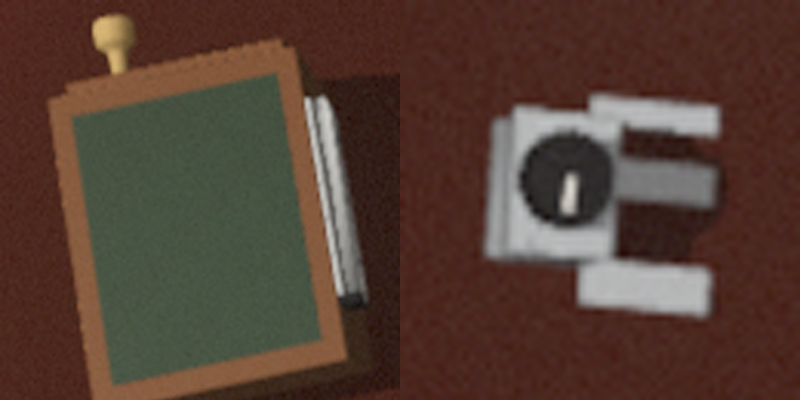

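View pics/sidez.png

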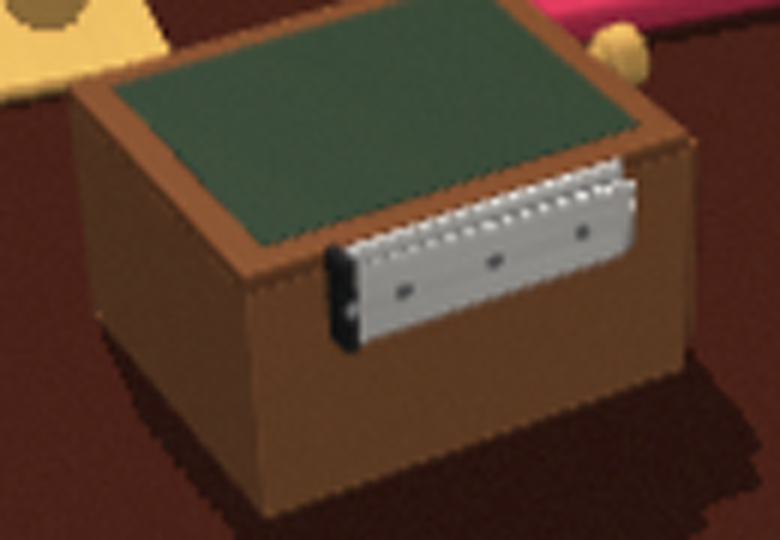

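The crops show the rail with its open end at the door side (top) and the black stop at the bottom. The carriage block is 50×39 mm with its jaws on the left, yawed about −5.5°. My x<0.6 limit cut the box, so I'm measuring again with a wider one.

```bash
cat > rail.py <<'E'
from h import *
for n in("top","side"):
    p,d,K,E=load(n+"0.npz"); W=cloud(d,K,E); g=p.astype(int); mx=g.max(2); mn=g.min(2); X,Y,Z=np.moveaxis(W,-1,0)
    reg=(X>.35)&(X<.72)&(Y>.08)&(Y<.45)
    box=(Z>.108)&(Z<.13)&reg; grey=(mx-mn<35)&(mx>85)
    r=rect(box&~grey,.117,K,E); print(n,"box",r[:3],np.median(Z[box]))
    P=W[reg&grey&(Z>.06)&(Z<.125)&(Y<.21)]
    th=np.radians(10.5); ex=np.array([-np.cos(th),-np.sin(th)]); ey=np.array([-ex[1],ex[0]])
    a=P[:,:2]@ex; b=P[:,:2]@ey
    print(" rail pts",len(P),"along",np.percentile(a,[1,99]),"out",np.percentile(b,[2,50,98]),"z",np.percentile(P[:,2],[1,99]))
    # pixel-based: face / rail blob contour corners
    m=(reg&grey&(Z>.06)&(Z<.125)&(Y<.21)).astype(np.uint8)
    c=max(cv2.findContours(m,0,cv2.CHAIN_APPROX_NONE)[0],key=cv2.contourArea)
    q=cv2.boxPoints(cv2.minAreaRect(c)); 
    for z in ([.1148] if n=="top" else [.1148,.0812]): 
        w=ray(q,z,K,E); print(" z",z,np.c_[q,w[:,:2],w[:,:2]@ex,w[:,:2]@ey].round(4).tolist())
    if n=="side":
        f=P[(P[:,2]<.112)&(P[:,2]>.085)]; L=np.polyfit(f[:,0],f[:,1],1); 
        for _ in range(5):
            e=f[:,1]-np.polyval(L,f[:,0]); k=abs(e)<.003; L=np.polyfit(f[k,0],f[k,1],1)
        print(" face line",L,np.degrees(np.arctan(L[0])),k.sum(),e[k].std())
    # black stop
    s=reg&(mx<60)&(Z>.07)&(Z<.125)&(Y<.2)&(X<.56)
    S=W[s&(X>.44)]; print(" black",len(S),(S[:,:2]@ex).min() if len(S) else 0,np.median(S,0) if len(S) else 0)
    # line fit of the outer top edge in top view: rightmost grey pixel per row
    if n=="top":
        pts=[]
        for v in range(150,212):
            row=np.where(m[v])[0]
            if len(row): pts.append((row.max()+.5,v))
        pts=np.array(pts); w=ray(pts,.1148,K,E); L=np.polyfit(w[4:-4,0],w[4:-4,1],1); print(" outer edge",L,np.degrees(np.arctan(L[0])),w[0],w[-1])
E
python3 rail.py
```

```text
top box (array([555.2, 237.1]), array([200.3, 183.8]), 10.48) 0.11644606100252652
 rail pts 792 along [-0.66340416 -0.50698063] out [-0.11285324 -0.05161879 -0.04060104] z [0.08290545 0.11997904]
 z 0.1148 [[187.9132, 149.2038, 0.6354, 0.1739, -0.6565, -0.0552], [196.7887, 147.5396, 0.6386, 0.1555, -0.6562, -0.0365], [207.883, 206.7094, 0.515, 0.1325, -0.5305, -0.0365], [199.0076, 208.3736, 0.5119, 0.1506, -0.5308, -0.0548]]
 black 82 -0.5303955679813939 [0.50548965 0.14516368 0.10131408]
 outer edge [0.18128683 0.03967561] 10.27537347057795 [0.63344267 0.15817713 0.1148    ] [0.50676396 0.16388168 0.1148    ]
side box (array([555.9, 230.6]), array([206.3, 196.6]), 10.58) 0.11889882786460704
 rail pts 773 along [-0.65615676 -0.53128855] out [-0.05366892 -0.03970982 -0.03552625] z [0.06970022 0.11859846]
 z 0.1148 [[244.5317, 151.8428, 0.5098, 0.1506, -0.5287, -0.0552], [293.3516, 135.1726, 0.6402, 0.1778, -0.6619, -0.0581], [298.5578, 150.4193, 0.6275, 0.1118, -0.6374, 0.0045], [249.7379, 167.0895, 0.5029, 0.0884, -0.5106, 0.0047]]
 z 0.0812 [[244.5317, 151.8428, 0.5229, 0.2, -0.5506, -0.1014], [293.3516, 135.1726, 0.6601, 0.2286, -0.6907, -0.1045], [298.5578, 150.4193, 0.6467, 0.1591, -0.6649, -0.0386], [249.7379, 167.0895, 0.5156, 0.1346, -0.5315, -0.0384]]
 face line [0.18519154 0.03961866] 10.491828871574008 404 0.0014759425844188996
 black 74 -0.5314218325540793 [0.50925451 0.13771923 0.10136133]
```

```bash
cat > go.py <<'E'
# usage: go.py "dx dy dz wx wy wz" (last sent row, or 0)  x y z yaw_deg -> row needed
import sys,json,os,numpy as np
from scipy.spatial.transform import Rotation as R
from plant import status
f="cmd.json"
c=json.load(open(f)) if os.path.exists(f) else dict(p=[.196,.487,.25],r=R.from_euler("xyz",[np.pi,0,1.06-1.443+np.pi]).as_quat().tolist())
p=np.array(c["p"]);r=R.from_quat(c["r"])
a=np.array(sys.argv[1].split(),float)
if len(a)==6:
    p=p+r.apply(a[:3]/1000); r=r*R.from_rotvec(a[3:],degrees=True)
    json.dump(dict(p=p.tolist(),r=r.as_quat().tolist()),open(f,"w"))
s=status.sense()
print("cmd",p.round(4),r.as_euler("xyz",True).round(2)); m=R.from_euler("xyz",s["tcp_rot"])
print("meas-cmd mm",((s["position"]-p)*1000).round(2),"rot",(r.inv()*m).as_rotvec(True).round(2))
print("t %.2f F %s T %s open %.1fmm grip %.1f q %s"%(s["t"],s["ft_force"].round(1),s["torque"].round(3),s["opening"]*85.4,s["grip_force"],s["q"].round(2)))
if len(sys.argv)>3:
    x,y,z,yw=map(float,sys.argv[2:6]); t=R.from_euler("xyz",[180,0,yw],degrees=True)
    print("row",(r.inv().apply(np.array([x,y,z])-p)*1000).round(1).tolist(),(r.inv()*t).as_rotvec(True).round(2).tolist())
E
python3 go.py 0 .475 -.2155 .25 84.5
```

```text
cmd [0.196 0.487 0.25 ] [180.     0.   158.06]
meas-cmd mm [-0.17 -0.48 -1.08] rot [ 0.13  0.02 -0.01]
t 0.10 F [ 0.1 -0.7 -0.1] T [ 0.016  0.02  -0.047] open 85.2mm grip 0.0 q [1.06 0.05 0.1  1.62 0.   1.44]
row [-521.3, -547.3, -0.0] [0.0, -0.0, 73.56]
```

Request:
arm_command --pt "-34 -36 0 0 0 4.6 85" --pt "-68 -71 0 0 0 9.2 85" --pt "-102 -107 0 0 0 13.8 85" --pt "-136 -142 0 0 0 18.4 85" --pt "-170 -177 0 0 0 23 85" --pt "-204 -213 0 0 0 27.6 85" --pt "-230 -242 0 0 0 32.2 85" --pt "-260 -273 0 0 0 36.8 85" --newtons 60

```text
t: 0.9
position: [0.3352, 0.1351, 0.2497]
tcp_rot: [3.142, -0.0, 2.113]
ft_force: [0.4, 0.2, -0.3]
opening: 0.998
grip_force: 0.0
```

```bash
python3 go.py "-260 -273 0 0 0 36.8" .475 -.2155 .25 84.5
```

```text
cmd [0.3351 0.1366 0.25  ] [180.     0.   121.26]
meas-cmd mm [ 0.08 -1.55 -0.31] rot [-0.    0.02  0.16]
t 0.90 F [ 0.4  0.2 -0.3] T [ 0.024 -0.036 -0.061] open 85.2mm grip 0.0 q [ 0.2  -0.38 -0.27  1.68  0.    1.22]
row [-373.6, -63.1, -0.0] [-0.0, -0.0, 36.76]
```

Request:
arm_command --pt "-47 -8 0 0 0 4.6 85" --pt "-94 -16 0 0 0 9.2 85" --pt "-141 -24 0 0 0 13.8 85" --pt "-188 -32 0 0 0 18.4 85" --pt "-235 -40 0 0 0 23 85" --pt "-282 -48 0 0 0 27.6 85" --pt "-329 -56 0 0 0 32.2 85" --pt "-373.6 -63.1 0 0 0 36.8 85"

```text
t: 1.7
position: [0.4754, -0.2175, 0.2493]
tcp_rot: [-3.141, -0.001, 1.47]
ft_force: [0.8, 1.1, 1.1]
opening: 0.996
grip_force: 0.0
```

```bash
python3 go.py "-373.6 -63.1 0 0 0 36.8" .475 -.2158 .046 84.5
```

```text
cmd [ 0.475  -0.2155  0.25  ] [180.     0.    84.46]
meas-cmd mm [ 0.35 -2.05 -0.72] rot [0.04 0.03 0.23]
t 1.70 F [0.8 1.1 1.1] T [ 0.081 -0.07   0.009] open 85.1mm grip 0.0 q [-0.56  0.04  0.09  1.62  0.    1.11]
row [-0.3, -0.0, 204.0] [-0.0, -0.0, -0.04]
```

Request:
arm_command --pt "0 0 40 0 0 0 85" --pt "0 0 80 0 0 0 85" --pt "0 0 120 0 0 0 85" --pt "0 0 155 0 0 0 85" --pt "0 0 185 0 0 0 80" --pt "0 0 204 0 0 0 75" --pt "0 0 204 0 0 0 70" --pt "0 0 204 0 0 0 66"

```text
t: 2.5
position: [0.4749, -0.2152, 0.0457]
tcp_rot: [-3.14, -0.001, 1.474]
ft_force: [-0.5, -0.6, -0.1]
opening: 0.775
grip_force: 0.0
```

```bash
python3 go.py "0 0 204 0 0 0"
python3 - <<'E'
from plant import eyes
import cv2,numpy as np
n=[]
for k in("top","side"):
    p,_=eyes.snapshot(k); n.append(cv2.resize(p[190:260,340:420] if k=="top" else p[240:350,240:350],(400,400)))
cv2.imwrite("pics/grasp.png",np.hstack(n))
E
```

```text
cmd [ 0.475  -0.2155  0.046 ] [180.     0.    84.46]
meas-cmd mm [-0.19  0.32 -0.3 ] rot [ 0.07  0.04 -0.01]
t 2.50 F [-0.5 -0.6 -0.1] T [-0.035 -0.075 -0.048] open 66.2mm grip 0.0 q [-0.55  0.1  -0.26  1.22  0.    1.11]
```

View pics/grasp.png

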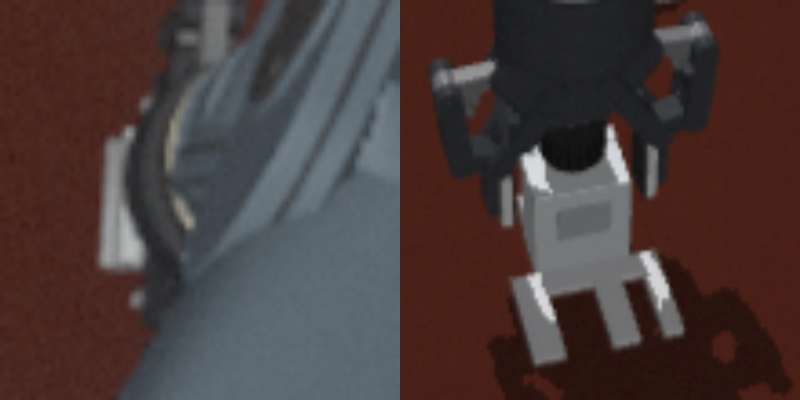

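The fingers straddle the block's ends (side crop: pads at about x=505 and x=652, either side of the block). Closing now.

Request:
arm_command --pt "0 0 0 0 0 0 55" --pt "0 0 0 0 0 0 48" --pt "0 0 0 0 0 0 40" --pt "0 0 0 0 0 0 40" --pt "0 0 0 0 0 0 40" --pt "0 0 0 0 0 0 40" --pt "0 0 -1 0 0 0 40" --pt "0 0 -3 0 0 0 40" --newtons 70

```text
t: 3.4
position: [0.4752, -0.2154, 0.0483]
tcp_rot: [-3.141, -0.0, 1.474]
ft_force: [1.3, 0.5, -6.9]
opening: 0.577
grip_force: 73.2
```

```bash
python3 go.py "0 0 -3 0 0 0" .475 -.2155 .15 84.5
python3 - <<'E'
import numpy as np
th=np.radians(10.4);ex=np.array([-np.cos(th),-np.sin(th)]);ey=np.array([-ex[1],ex[0]])
# rail mouth in ex(10.5) coords a=-.656,b=-.038
t=np.radians(10.5);e=np.array([-np.cos(t),-np.sin(t)]);f=np.array([-e[1],e[0]])
M=-.656*e-.038*f; print("mouth",M,"ex",ex,"ey",ey)
for s in(-.06,-.025): print("TCP for channel at x",s,M+s*ex+(.001+.015)*ey,"z",.098-.034+.046, "yaw",100.4)
E
```

```text
cmd [ 0.475  -0.2155  0.049 ] [180.     0.    84.46]
meas-cmd mm [ 0.13  0.15 -0.67] rot [ 0.01  0.01 -0.01]
t 3.40 F [ 1.3  0.5 -6.9] T [-0.182 -0.212  0.004] open 49.3mm grip 73.2 q [-0.55  0.09 -0.26  1.22  0.    1.11]
row [-0.0, -0.0, -101.0] [-0.0, -0.0, -0.04]
mouth [0.63809027 0.15691019] ex [-0.98357147 -0.18051915] ey [ 0.18051915 -0.98357147]
TCP for channel at x -0.06 [0.69999286 0.1520042 ] z 0.11 yaw 100.4
TCP for channel at x -0.025 [0.66556786 0.14568603] z 0.11 yaw 100.4
```

Request:
arm_command --pt "0 0 -30 0 0 0 40" --pt "0 0 -70 0 0 0 40" --pt "20 10 -110 0 0 0 40" --pt "50 25 -120 0 0 -3 40" --pt "85 43 -120 0 0 -6 40" --pt "120 61 -120 0 0 -9 40" --pt "155 79 -120 0 0 -12 40" --pt "180 92 -120 0 0 -15.9 40"

```text
t: 4.2
position: [0.5831, -0.042, 0.1652]
tcp_rot: [-3.136, -0.004, 1.756]
ft_force: [-0.3, -0.9, -9.1]
opening: 0.576
grip_force: 76.7
```

```bash
python3 go.py "180 92 -120 0 0 -15.9" .690 .120 .115 100.4
```

```text
cmd [ 0.584  -0.0452  0.169 ] [180.    -0.   100.36]
meas-cmd mm [-0.9   3.22 -3.82] rot [ 0.33  0.24 -0.26]
t 4.20 F [-0.3 -0.9 -9.1] T [-0.023 -0.066  0.023] open 49.2mm grip 76.7 q [-0.19  0.21  0.11  1.48  0.    1.2 ]
row [143.5, 134.0, 54.0] [-0.0, -0.0, -0.04]
```

Request:
arm_command --pt "25 23 0 0 0 0 40" --pt "55 51 5 0 0 0 40" --pt "85 79 15 0 0 0 40" --pt "110 103 25 0 0 0 40" --pt "130 122 40 0 0 0 40" --pt "143.5 134 50 0 0 0 40" --pt "143.5 134 54 0 0 0 40" --pt "143.5 134 54 0 0 0 40"

```text
t: 5.0
position: [0.6871, 0.1203, 0.1094]
tcp_rot: [-3.131, -0.001, 1.753]
ft_force: [-1.1, -0.4, -8.9]
opening: 0.573
grip_force: 76.4
```

```bash
python3 go.py "143.5 134 54 0 0 0"
python3 - <<'E'
from plant import eyes
import cv2,numpy as np
for k in("top","side"):
    p,d=eyes.snapshot(k); i=eyes.camera_info(k); np.savez(k+"1.npz",p=p,d=d,K=i["mtx"],E=i["extrinsics"])
    if k=="top": a=cv2.resize(p[110:230,120:280],None,fx=2.5,fy=2.5)
    else: b=cv2.resize(p[80:200,220:380],None,fx=5,fy=5,interpolation=cv2.INTER_CUBIC)
cv2.imwrite("pics/stageT.png",a);cv2.imwrite("pics/stageS.png",b)
E
```

```text
cmd [0.69  0.12  0.115] [180.    -0.   100.36]
meas-cmd mm [-2.92  0.29 -5.6 ] rot [ 0.58  0.04 -0.07]
t 5.00 F [-1.1 -0.4 -8.9] T [-0.001  0.082 -0.015] open 49.0mm grip 76.4 q [ 0.08  0.53  0.4   1.46 -0.    1.47]
```

View pics/stageS.png

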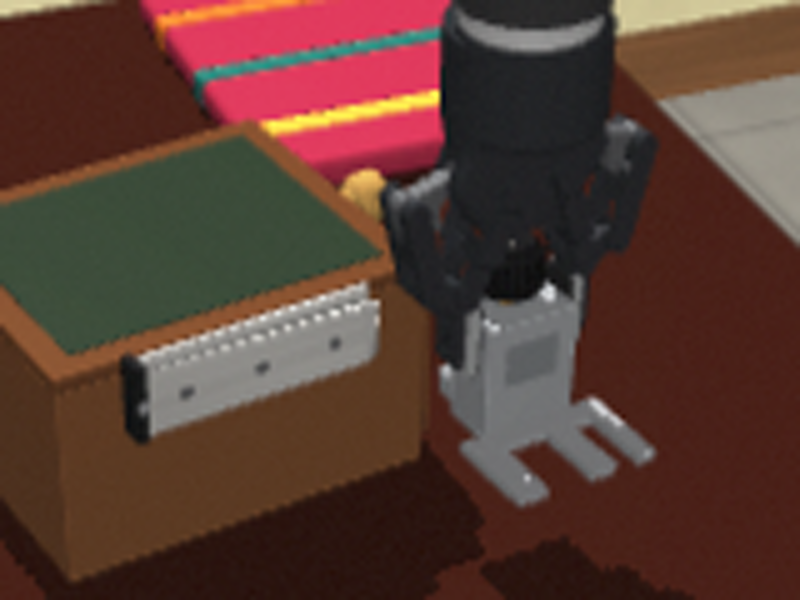

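View pics/stageT.png

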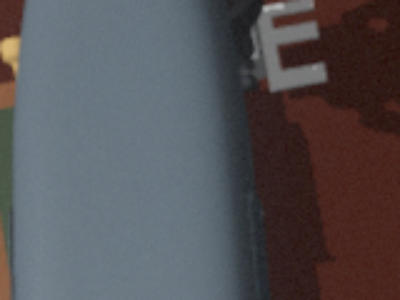

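The side view shows the carriage right of the rail's mouth, upright and aligned; its front face spans about (485..572, 300..440) in the crop. The arm hides it in the top view. Next I'll compare front face to rail face in the side view's depth.

```bash
cat > rel.py <<'E'
import sys
from h import *
from plant import eyes,status
def face(n=6):
    i=eyes.camera_info("side");K,E=i["mtx"],i["extrinsics"]; D=[]
    for _ in range(n): p,d=eyes.snapshot("side");D.append(d)
    d=np.median(D,0);W=cloud(d,K,E);g=p.astype(int);X,Y,Z=np.moveaxis(W,-1,0)
    grey=(g.max(2)-g.min(2)<35)&(g.max(2)>85)
    th=np.radians(10.4);ex=np.array([-np.cos(th),-np.sin(th)]);ey=np.array([-ex[1],ex[0]])
    A=W[...,:2]@ex;B=W[...,:2]@ey
    def fit(m,nm,lo,hi):
        P=np.c_[A[m],B[m],Z[m]]; k=np.ones(len(P),bool)
        for _ in range(8):
            G=np.c_[P[:,0]-P[k,0].mean(),P[:,2]-.1,np.ones(len(P))]
            c=np.linalg.lstsq(G[k],P[k,1],rcond=None)[0];r=P[:,1]-G@c;k=abs(r)<.0025
        print(nm,"n",k.sum(),"yawerr deg %.2f tilt %.2f out@z=.1 %.2f mm"%(np.degrees(c[0]),np.degrees(c[1]),c[2]*1e3),"sd %.2f"%(r[k].std()*1e3),"along %.1f..%.1f z %.1f..%.1f"%(*np.percentile(P[k,0],[1,99])*1e3,*np.percentile(P[k,2],[1,99])*1e3)); return c[2],np.percentile(P[k,0],[1,99])
    return A,B,Z,grey,fit
if __name__=="__main__":
    A,B,Z,grey,fit=face()
    r=fit(grey&(A>-.65)&(A<-.535)&(B>-.06)&(B<-.025)&(Z>.086)&(Z<.111),"rail",0,0)
    s=status.sense(); th=np.radians(10.4); b=s["position"][:2]@np.array([np.sin(th),-np.cos(th)]);a=s["position"][:2]@np.array([-np.cos(th),-np.sin(th)])
    print("tcp a,b",a*1e3,b*1e3)
    c=fit(grey&(abs(A-a)<.022)&(abs(B-b-.015)<.015)&(Z>.078)&(Z<.118),"block",0,0)
    print("channel out from rail face: %.2f mm"%((c[0]-.030-r[0])*1e3), "channel-tcp out %.2f"%((c[0]-.030-b)*1e3),"t",s["t"])
E
python3 rel.py; python3 go.py 0
```

```text
rail n 383 yawerr deg 0.05 tilt 0.87 out@z=.1 -39.92 mm sd 0.80 along -649.0..-536.1 z 86.3..110.7
tcp a,b -700.696200906013 7.05590702728986
block n 218 yawerr deg -0.60 tilt 0.91 out@z=.1 25.69 mm sd 0.75 along -722.2..-679.0 z 78.3..117.2
channel out from rail face: 35.62 mm channel-tcp out -11.36 t 5.4
cmd [0.69  0.12  0.115] [180.    -0.   100.36]
meas-cmd mm [ 0.43 -0.47  0.99] rot [-0.07 -0.01  0.04]
t 5.40 F [ 0.5 -0.2 -8.4] T [ 0.062 -0.044 -0.015] open 48.8mm grip 76.4 q [0.08 0.52 0.41 1.46 0.   1.47]
```

```bash
python3 rel.py
python3 - <<'E'
from h import *
p,d,K,E=load("side0.npz");W=cloud(d,K,E);g=p.astype(int);X,Y,Z=np.moveaxis(W,-1,0)
grey=(g.max(2)-g.min(2)<35)&(g.max(2)>70)
th=np.radians(-5.54);ex=np.array([-np.cos(th),-np.sin(th)]);ey=np.array([-ex[1],ex[0]])
o=np.array([.4749,-.2162]);A=(W[...,:2]-o)@ex;B=(W[...,:2]-o)@ey
m=(abs(A)<.024)&(abs(B-.015)<.012)&(Z>.012)&(Z<.055)
P=np.c_[A[m],B[m],Z[m]];k=np.ones(len(P),bool)
for _ in range(8):
    G=np.c_[P[:,0],P[:,2]-.034,np.ones(len(P))];c=np.linalg.lstsq(G[k],P[k,1],rcond=None)[0];r=P[:,1]-G@c;k=abs(r)<.0025
print("start front face out of origin (15 exp):",c[2]*1e3,"yaw",np.degrees(c[0]),"tilt",np.degrees(c[1]),k.sum(),"along",np.percentile(P[k,0],[1,99])*1e3)
E
```

```text
rail n 382 yawerr deg 0.04 tilt -0.38 out@z=.1 -39.96 mm sd 0.76 along -649.1..-536.0 z 86.2..110.7
tcp a,b -700.5443741927319 6.496478365002104
block n 216 yawerr deg -1.17 tilt 0.97 out@z=.1 25.26 mm sd 0.73 along -721.7..-679.5 z 78.6..117.2
channel out from rail face: 35.22 mm channel-tcp out -11.24 t 5.7
start front face out of origin (15 exp): 17.876017241289556 yaw -0.9327245544148318 tilt 0.4284865243566382 369 along [-22.96498538  22.51167773]
```

Request:
arm_command --pt "6 0 1 0 0 -0.1 40" --pt "12 0 2 0 0 -0.2 40" --pt "18 0 3.5 0 0 -0.3 40" --pt "24 0 5 0 0 -0.4 40" --pt "29 0 5.5 0 0 -0.4 40" --pt "33 0 5.5 0 0 -0.4 40" --pt "33 0 5.5 0 0 -0.4 40" --pt "33 0 5.5 0 0 -0.4 40"

```text
t: 6.5
position: [0.6844, 0.1526, 0.1097]
tcp_rot: [3.141, 0.0, 1.759]
ft_force: [1.0, -0.5, -8.5]
opening: 0.574
grip_force: 76.4
```

```bash
python3 go.py "33 0 5.5 0 0 -0.4"; python3 rel.py; python3 rel.py|tail -3;python3 go.py 0
```

```text
cmd [0.6841 0.1525 0.1095] [180.    -0.   100.76]
meas-cmd mm [0.29 0.07 0.16] rot [-0.02 -0.03 -0.02]
t 6.50 F [ 1.  -0.5 -8.5] T [ 0.017 -0.002  0.03 ] open 49.0mm grip 76.4 q [ 0.12  0.53  0.4   1.45 -0.    1.51]
rail n 384 yawerr deg 0.09 tilt -0.05 out@z=.1 -39.86 mm sd 0.75 along -649.0..-536.2 z 86.3..110.6
tcp a,b -700.6002018974928 -26.22577021736148
block n 215 yawerr deg -0.03 tilt -0.14 out@z=.1 -7.67 mm sd 0.84 along -722.3..-679.2 z 78.6..117.0
channel out from rail face: 2.19 mm channel-tcp out -11.44 t 6.8
tcp a,b -700.56468632335 -26.479625091481793
block n 217 yawerr deg -0.25 tilt 0.32 out@z=.1 -7.78 mm sd 0.76 along -722.1..-678.9 z 78.5..117.3
channel out from rail face: 2.20 mm channel-tcp out -11.30 t 7.1
cmd [0.6841 0.1525 0.1095] [180.    -0.   100.76]
meas-cmd mm [0.18 0.03 0.  ] rot [ 0.   -0.   -0.01]
t 7.10 F [ 0.4  0.5 -9. ] T [ 0.093 -0.002  0.026] open 49.3mm grip 76.4 q [ 0.12  0.53  0.4   1.45 -0.    1.51]
```

Request:
arm_command --pt "0.7 -2 0 0 0 0 40" --pt "1.4 -6 0 0 0 0 40" --pt "1.4 -10 0 0 0 0 40" --pt "1.4 -14 0 0 0 0 40" --pt "1.4 -16.5 0 0 0 0 40" --pt "1.4 -18 0 0 0 0 40" --pt "1.4 -19.5 0 0 0 0 40" --pt "1.4 -21 0 0 0 0 40"

```text
t: 7.9
position: [0.6634, 0.15, 0.1096]
tcp_rot: [3.141, 0.0, 1.759]
ft_force: [0.7, 0.7, -8.9]
opening: 0.573
grip_force: 76.4
```

```bash
python3 go.py "1.4 -21 0 0 0 0"; python3 rel.py;python3 go.py 0
```

```text
cmd [0.6632 0.1499 0.1095] [180.    -0.   100.76]
meas-cmd mm [0.15 0.06 0.1 ] rot [-0.02 -0.   -0.01]
t 7.90 F [ 0.7  0.7 -8.9] T [0.121 0.051 0.022] open 49.0mm grip 76.4 q [ 0.12  0.47  0.32  1.42 -0.    1.51]
rail n 379 yawerr deg 0.15 tilt -0.25 out@z=.1 -39.96 mm sd 0.76 along -647.0..-536.1 z 86.3..110.9
tcp a,b -679.7121130089153 -27.76722728755706
block n 220 yawerr deg -0.29 tilt 0.02 out@z=.1 -9.29 mm sd 0.81 along -701.0..-658.2 z 78.4..117.6
channel out from rail face: 0.67 mm channel-tcp out -11.52 t 8.2
cmd [0.6632 0.1499 0.1095] [180.    -0.   100.76]
meas-cmd mm [0.33 0.07 0.02] rot [-0.01 -0.   -0.01]
t 8.20 F [-0.7 -0.  -9.7] T [ 0.073 -0.038 -0.024] open 48.7mm grip 76.4 q [0.12 0.47 0.32 1.42 0.   1.51]
```

Request:
arm_command --pt "0 -1 0 0 0 0 40" --pt "0 -2 0 0 0 0 40" --pt "0 -3 0 0 0 0 40" --pt "0 -4 0 0 0 0 40" --pt "0 -5 0 0 0 0 40" --pt "0 -6 0 0 0 0 40" --pt "0 -7 0 0 0 0 40" --pt "0 -8 0 0 0 0 40"

```text
t: 9.0
position: [0.6559, 0.149, 0.1103]
tcp_rot: [3.14, -0.001, 1.759]
ft_force: [1.3, 2.0, -5.2]
opening: 0.577
grip_force: 77.0
```

```bash
python3 go.py "0 -8 0 0 0 0"
```

```text
cmd [0.6553 0.1484 0.1095] [180.    -0.   100.76]
meas-cmd mm [0.6  0.53 0.77] rot [-0.1   0.04 -0.02]
t 9.00 F [ 1.3  2.  -5.2] T [ 0.564 -0.087 -0.056] open 49.3mm grip 77.0 q [0.12 0.44 0.29 1.42 0.   1.51]
```

Request:
arm_command --pt "0 0 -0.5 0 0 0 40" --pt "0 0 -0.9 0 0 0 40" --pt "0 0 -0.9 0 0 0 40" --pt "0 -0.5 -0.9 0 0 0 40" --pt "0 -1.5 -0.9 0 0 0 40" --pt "0 -2.5 -0.9 0 0 0 40" --pt "0 -3.5 -0.9 0 0 0 40" --pt "0 -4.5 -0.9 0 0 0 40"

```text
t: 9.8
position: [0.6511, 0.1478, 0.1107]
tcp_rot: [3.141, -0.0, 1.759]
ft_force: [0.5, 2.9, -4.1]
opening: 0.577
grip_force: 77.0
```

```bash
python3 go.py "0 -4.5 -0.9 0 0 0"
```

```text
cmd [0.6509 0.1476 0.1104] [180.    -0.   100.76]
meas-cmd mm [0.22 0.2  0.3 ] rot [-0.03  0.01 -0.01]
t 9.80 F [ 0.5  2.9 -4.1] T [ 0.618  0.049 -0.081] open 49.2mm grip 77.0 q [0.12 0.43 0.28 1.41 0.   1.51]
```

Request:
arm_command --pt "0.1 0 -0.4 0 0 0 40" --pt "0.2 0 -0.8 0 0 0 40" --pt "0.2 0 -0.8 0 0 0 40" --pt "0.2 -0.5 -0.8 0 0 0 40" --pt "0.2 -1 -0.8 0 0 0 40" --pt "0.2 -2 -0.8 0 0 0 40" --pt "0.2 -3 -0.8 0 0 0 40" --pt "0.2 -4 -0.8 0 0 0 40"

```text
t: 10.6
position: [0.6468, 0.1469, 0.1109]
tcp_rot: [-3.141, 0.0, 1.759]
ft_force: [0.7, 1.6, -6.6]
opening: 0.575
grip_force: 76.9
```

```bash
python3 go.py "0.2 -4 -0.8 0 0 0"
```

```text
cmd [0.647  0.1471 0.1112] [180.    -0.   100.76]
meas-cmd mm [-0.12 -0.17 -0.32] rot [ 0.04 -0.02 -0.01]
t 10.60 F [ 0.7  1.6 -6.6] T [ 0.248 -0.004  0.021] open 49.1mm grip 76.9 q [ 0.12  0.42  0.26  1.41 -0.    1.51]
```

Request:
arm_command --pt "0.1 -0.5 -0.3 0 0 0 40" --pt "0.2 -2 -0.4 0 0 0 40" --pt "0.2 -4 -0.4 0 0 0 40" --pt "0.2 -6 -0.4 0 0 0 40" --pt "0.2 -8 -0.4 0 0 0 40" --pt "0.2 -10 -0.4 0 0 0 40" --pt "0.2 -12 -0.4 0 0 0 40" --pt "0.2 -14 -0.4 0 0 0 40"

```text
t: 11.4
position: [0.6331, 0.1447, 0.1116]
tcp_rot: [3.142, 0.0, 1.759]
ft_force: [-0.1, 0.6, -8.3]
opening: 0.571
grip_force: 76.7
```

```bash
python3 go.py "0.2 -14 -0.4 0 0 0"; python3 rel.py
```

```text
cmd [0.6332 0.1446 0.1116] [180.    -0.   100.76]
meas-cmd mm [-0.01  0.03  0.05] rot [-0.   -0.   -0.01]
t 11.40 F [-0.1  0.6 -8.3] T [ 0.093  0.044 -0.018] open 48.7mm grip 76.7 q [ 0.12  0.38  0.22  1.4  -0.    1.5 ]
rail n 279 yawerr deg -0.02 tilt -0.14 out@z=.1 -39.89 mm sd 0.79 along -621.9..-536.1 z 86.3..110.7
tcp a,b -649.1765094123108 -27.989373097597266
block n 230 yawerr deg -0.34 tilt 0.51 out@z=.1 -9.43 mm sd 0.78 along -670.4..-627.5 z 78.4..117.7
channel out from rail face: 0.46 mm channel-tcp out -11.44 t 11.7
```

Request:
arm_command --pt "0 -3 0 0 0 0 40" --pt "0 -6 0 0 0 0 40" --pt "0 -9 0 0 0 0 40" --pt "0 -12 0 0 0 0 40" --pt "0 -15 0 0 0 0 40" --pt "0.1 -18 0 0 0 0 40" --pt "0.1 -21 0 0 0 0 40" --pt "0.1 -24 0 0 0 0 40"

```text
t: 12.5
position: [0.6095, 0.1403, 0.1117]
tcp_rot: [3.142, -0.0, 1.759]
ft_force: [-0.0, 0.3, -8.7]
opening: 0.572
grip_force: 76.7
```

```bash
python3 go.py "0.1 -24 0 0 0 0"
```

```text
cmd [0.6096 0.1403 0.1116] [180.    -0.   100.76]
meas-cmd mm [-0.09  0.05  0.07] rot [-0.    0.   -0.01]
t 12.50 F [-0.   0.3 -8.7] T [ 0.085  0.032 -0.003] open 48.8mm grip 76.7 q [0.12 0.32 0.14 1.39 0.   1.5 ]
```

Request:
arm_command --pt "0 -4 0 0 0 0 40" --pt "0 -8 0 0 0 0 40" --pt "0 -12 0 0 0 0 40" --pt "0.1 -16 0 0 0 0 40" --pt "0.1 -20 0 0 0 0 40" --pt "0.1 -24 0 0 0 0 40" --pt "0.1 -28 0 0 0 0 40" --pt "0.2 -32 0 0 0 0 40"

```text
t: 13.3
position: [0.5779, 0.1345, 0.1117]
tcp_rot: [3.141, 0.0, 1.759]
ft_force: [0.2, -0.2, -8.5]
opening: 0.574
grip_force: 76.7
```

```bash
python3 go.py "0.2 -32 0 0 0 0"; python3 rel.py
```

```text
cmd [0.5781 0.1345 0.1116] [180.    -0.   100.76]
meas-cmd mm [-0.15  0.03  0.07] rot [-0.01 -0.   -0.01]
t 13.30 F [ 0.2 -0.2 -8.5] T [0.062 0.001 0.053] open 49.0mm grip 76.7 q [ 0.12  0.24  0.03  1.37 -0.    1.5 ]
rail n 114 yawerr deg -0.10 tilt 1.31 out@z=.1 -39.86 mm sd 0.76 along -649.6..-535.9 z 86.4..110.5
tcp a,b -593.2997855175998 -27.925480486904117
block n 236 yawerr deg -0.36 tilt 0.77 out@z=.1 -9.54 mm sd 0.82 along -614.7..-571.5 z 79.0..117.4
channel out from rail face: 0.31 mm channel-tcp out -11.62 t 13.6
```

Request:
arm_command --pt "0 -5 0 0 0 0 40" --pt "0 -10 0 0 0 0 40" --pt "0 -15 0 0 0 0 40" --pt "0 -20 0 0 0 0 40" --pt "0 -25 0 0 0 0 40" --pt "0 -29 0 0 0 0 40" --pt "0 -31 0 0 0 0 40" --pt "0 -32.5 0 0 0 0 40"

```text
t: 14.4
position: [0.5462, 0.1285, 0.1117]
tcp_rot: [3.141, -0.0, 1.759]
ft_force: [0.4, 0.5, -8.0]
opening: 0.572
grip_force: 76.6
```

```bash
python3 go.py "0 -32.5 0 0 0 0"
```

```text
cmd [0.5462 0.1284 0.1116] [180.    -0.   100.76]
meas-cmd mm [0.02 0.04 0.09] rot [-0.02  0.   -0.01]
t 14.40 F [ 0.4  0.5 -8. ] T [ 0.105 -0.046  0.009] open 48.8mm grip 76.6 q [ 0.11  0.15 -0.06  1.35  0.    1.49]
```

Request:
arm_command --pt "0 -0.4 0 0 0 0 40" --pt "0 -0.8 0 0 0 0 40" --pt "0 -1.2 0 0 0 0 40" --pt "0 -1.6 0 0 0 0 40" --pt "0 -2 0 0 0 0 40" --pt "0 -2.4 0 0 0 0 40" --pt "0 -2.7 0 0 0 0 40" --pt "0 -3 0 0 0 0 40"

```text
t: 15.2
position: [0.5434, 0.1279, 0.1116]
tcp_rot: [3.142, -0.0, 1.759]
ft_force: [0.4, -0.1, -8.9]
opening: 0.57
grip_force: 76.6
```

```bash
python3 go.py "0 -3 0 0 0 0"
```

```text
cmd [0.5432 0.1279 0.1116] [180.    -0.   100.76]
meas-cmd mm [0.15 0.07 0.02] rot [-0.    0.   -0.01]
t 15.20 F [ 0.4 -0.1 -8.9] T [0.068 0.031 0.013] open 48.7mm grip 76.6 q [ 0.11  0.15 -0.07  1.35  0.    1.49]
```

Request:
arm_command --pt "0 -0.4 0 0 0 0 40" --pt "0 -0.8 0 0 0 0 40" --pt "0 -1.2 0 0 0 0 40" --pt "0 -1.5 0 0 0 0 40" --pt "0 -1.8 0 0 0 0 40" --pt "0 -2.1 0 0 0 0 40" --pt "0 -2.3 0 0 0 0 40" --pt "0 -2.5 0 0 0 0 40"

```text
t: 16.0
position: [0.5409, 0.1274, 0.1116]
tcp_rot: [3.142, 0.0, 1.759]
ft_force: [-0.6, 0.0, -7.7]
opening: 0.579
grip_force: 76.6
```

```bash
python3 go.py "0 -2.5 0 0 0 0"
```

```text
cmd [0.5408 0.1274 0.1116] [180.    -0.   100.76]
meas-cmd mm [0.17 0.06 0.01] rot [-0.   -0.   -0.01]
t 16.00 F [-0.6  0.  -7.7] T [ 0.062 -0.002  0.012] open 49.4mm grip 76.6 q [ 0.11  0.14 -0.08  1.35 -0.    1.49]
```

Not at the stop yet (a≈−555), so I'll keep creeping.

Request:
arm_command --pt "0 -0.3 0 0 0 0 40" --pt "0 -0.6 0 0 0 0 40" --pt "0 -0.9 0 0 0 0 40" --pt "0 -1.2 0 0 0 0 40" --pt "0 -1.5 0 0 0 0 40" --pt "0 -1.8 0 0 0 0 40" --pt "0 -1.8 0 0 0 0 40" --pt "0 -1.8 0 0 0 0 40"

```text
t: 16.8
position: [0.5407, 0.1273, 0.1121]
tcp_rot: [3.138, 0.0, 1.758]
ft_force: [5.7, 0.9, -10.3]
opening: 0.574
grip_force: 76.4
```

```bash
python3 go.py "0 -1.8 0 0 0 0"
```

```text
cmd [0.539  0.1271 0.1116] [180.    -0.   100.76]
meas-cmd mm [1.75 0.28 0.55] rot [-0.21 -0.    0.  ]
t 16.80 F [  5.7   0.9 -10.3] T [ 0.305 -1.093 -0.05 ] open 49.0mm grip 76.4 q [ 0.11  0.14 -0.08  1.35  0.    1.49]
```

The carriage is against the stop with about 6 N. I'll ease the push, lower slightly, open, and rise.

Request:
arm_command --pt "0 0.6 0.3 0 0 0 40" --pt "0 1.2 0.6 0 0 0 40" --pt "0 1.2 0.9 0 0 0 40" --pt "0 1.2 0.9 0 0 0 52" --pt "0 1.2 0.9 0 0 0 60" --pt "0 1.2 0.9 0 0 0 68" --pt "0 1.2 0.9 0 0 0 74" --pt "0 1.2 0.9 0 0 0 74"

```text
t: 17.6
position: [0.5404, 0.1274, 0.1113]
tcp_rot: [3.141, 0.0, 1.759]
ft_force: [1.1, 0.3, -0.4]
opening: 0.864
grip_force: 0.0
```

```bash
python3 go.py "0 1.2 0.9 0 0 0"; python3 rel.py
```

```text
cmd [0.5402 0.1273 0.1107] [180.    -0.   100.76]
meas-cmd mm [0.28 0.09 0.56] rot [-0.03 -0.01 -0.02]
t 17.60 F [ 1.1  0.3 -0.4] T [0.025 0.018 0.035] open 73.8mm grip 0.0 q [ 0.11  0.14 -0.08  1.35 -0.    1.49]
rail n 115 yawerr deg 0.60 tilt -0.62 out@z=.1 -39.90 mm sd 0.87 along -649.5..-599.3 z 86.3..110.8
tcp a,b -554.3924339610592 -27.706473848369882
block n 237 yawerr deg -0.22 tilt 3.78 out@z=.1 -8.95 mm sd 0.73 along -576.2..-532.5 z 79.1..117.6
channel out from rail face: 0.95 mm channel-tcp out -11.24 t 17.9
```

Request:
arm_command --pt "0 0 -25 0 0 0 74" --pt "0 0 -60 0 0 0 74" --pt "0 0 -95 0 0 0 74" --pt "1 0 -104 0 0 -8 70" --pt "2 0 -104 0 0 -16 65" --pt "3.3 0 -104 0 0 -24 60" --pt "3.3 0 -104 0 0 -32 60" --pt "3.3 0 -104 0 0 -40 60"

```text
t: 18.7
position: [0.5397, 0.1306, 0.2147]
tcp_rot: [-3.142, -0.0, 2.463]
ft_force: [0.3, -0.4, 0.8]
opening: 0.707
grip_force: 0.0
```

Request:
arm_command --pt "0 0 0 0 0 -8 60" --pt "0 0 0 0 0 -16 60" --pt "0 0 0 0 0 -24 60" --pt "0 0 0 0 0 -32 60" --pt "0 0 0 0 0 -40 60" --pt "0 0 0 0 0 -48 60" --pt "0 0 0 0 0 -54.7 60" --pt "0 0 0 0 0 -54.7 60"

```text
t: 19.5
position: [0.5397, 0.1306, 0.2146]
tcp_rot: [3.142, -0.0, -2.872]
ft_force: [-0.4, -0.6, -1.3]
opening: 0.704
grip_force: 0.0
```

```bash
python3 go.py "3.3 0 -104 0 0 -40" >/dev/null; python3 go.py "0 0 0 0 0 -54.7"; python3 rel.py
python3 - <<'E'
from plant import eyes
import cv2,numpy as np
k=[]
p,d=eyes.snapshot("top"); a=cv2.resize(p[130:230,120:253],(532,400))
p,d=eyes.snapshot("side"); b=cv2.resize(p[80:180,215:282],(268,400),interpolation=cv2.INTER_CUBIC)
cv2.imwrite("pics/knob.png",np.hstack([a,b]))
E
```

```text
cmd [0.5396 0.1305 0.2147] [ 180.      0.   -164.54]
meas-cmd mm [ 0.13  0.05 -0.07] rot [-0.    0.01  0.  ]
t 19.50 F [-0.4 -0.6 -1.3] T [-0.038 -0.031 -0.008] open 60.1mm grip 0.0 q [ 0.12  0.12  0.11  1.56  0.   -0.15]
rail n 174 yawerr deg 0.01 tilt -0.47 out@z=.1 -39.93 mm sd 0.76 along -649.2..-595.1 z 86.4..110.6
tcp a,b -554.4037674543439 -30.996484403294332
block n 230 yawerr deg -0.19 tilt 3.50 out@z=.1 -8.97 mm sd 0.76 along -574.7..-532.7 z 78.6..117.4
channel out from rail face: 0.96 mm channel-tcp out -7.97 t 19.8
```

View pics/knob.png

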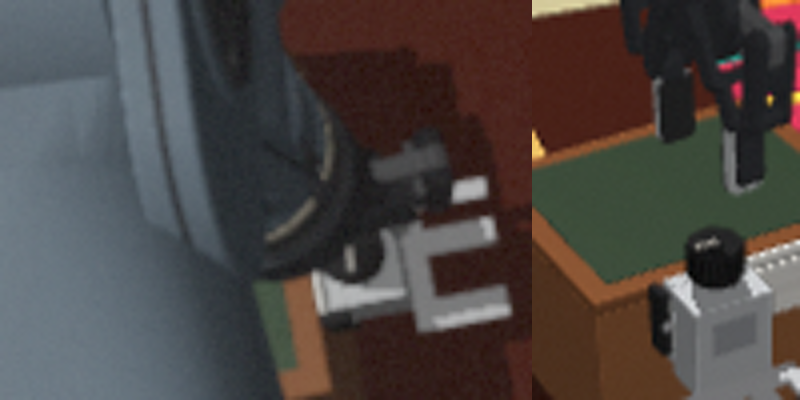

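The carriage hangs on the rail next to the stop (side crop: stop at (658,315), knob at (715,255)) with the fingers above the knob. Lowering and gripping it now.

Request:
arm_command --pt "0 0 15 0 0 0 60" --pt "0 0 35 0 0 0 60" --pt "0 0 52 0 0 0 60" --pt "0 0 62 0 0 0 60" --pt "0 0 67 0 0 0 55" --pt "0 0 67 0 0 0 48" --pt "0 0 67 0 0 0 42" --pt "0 0 67 0 0 0 38" --newtons 45

```text
t: 20.7
position: [0.5404, 0.1307, 0.1489]
tcp_rot: [-3.141, 0.002, -2.872]
ft_force: [0.0, -0.3, 0.7]
opening: 0.446
grip_force: 0.0
```

```bash
python3 go.py "0 0 67 0 0 0"
```

```text
cmd [0.5396 0.1305 0.1477] [ 180.      0.   -164.54]
meas-cmd mm [0.89 0.14 1.2 ] rot [ 0.02 -0.12 -0.01]
t 20.70 F [ 0.  -0.3  0.7] T [-0.076  0.001 -0.048] open 38.1mm grip 0.0 q [ 0.12  0.13 -0.02  1.42 -0.   -0.15]
```

Request:
arm_command --pt "0 0 0 0 0 0 34" --pt "0 0 0 0 0 0 30" --pt "0 0 0 0 0 0 26" --pt "0 0 0 0 0 0 24" --pt "0 0 0 0 0 0 24" --pt "0 0 0 0 0 0 24" --pt "0 0 0 0 0 0 24" --pt "0 0 0 0 0 0 24"

```text
t: 21.5
position: [0.5405, 0.1304, 0.1491]
tcp_rot: [-3.141, 0.002, -2.872]
ft_force: [-0.1, -1.9, 5.7]
opening: 0.355
grip_force: 44.2
```

```bash
python3 go.py 0
```

```text
cmd [0.5396 0.1305 0.1477] [ 180.      0.   -164.54]
meas-cmd mm [ 0.99 -0.12  1.38] rot [ 0.05 -0.13 -0.  ]
t 21.50 F [-0.1 -1.9  5.7] T [-0.292 -0.04   0.049] open 30.3mm grip 44.2 q [ 0.12  0.13 -0.02  1.42 -0.   -0.15]
```

Request:
arm_command --pt "0 0 -0.5 0 0 5 24" --pt "0 0 -1 0 0 11 24" --pt "0 0 -1 0 0 17 24" --pt "0 0 -1 0 0 23 24" --pt "0 0 -1 0 0 29 24" --pt "0 0 -1 0 0 35 24" --pt "0 0 -1 0 0 40 24" --pt "0 0 -1 0 0 40 24"

```text
t: 22.3
position: [0.5399, 0.1303, 0.1492]
tcp_rot: [-3.141, 0.001, 2.714]
ft_force: [-0.2, -2.1, 3.7]
opening: 0.358
grip_force: 44.1
```

```bash
python3 go.py "0 0 -1 0 0 40"
```

```text
cmd [0.5396 0.1305 0.1487] [180.     0.   155.46]
meas-cmd mm [ 0.38 -0.26  0.54] rot [ 0.02 -0.06 -0.02]
t 22.30 F [-0.2 -2.1  3.7] T [-0.485  0.099  0.084] open 30.5mm grip 44.1 q [ 0.12  0.13 -0.02  1.43 -0.    0.54]
```

Request:
arm_command --pt "0 0 0 0 0 5 24" --pt "0 0 0 0 0 10 24" --pt "0 0 0 0 0 15 24" --pt "0 0 0 0 0 20 24" --pt "0 0 0 0 0 25 24" --pt "0 0 0 0 0 30 24" --pt "0 0 0 0 0 35 24" --pt "0 0 0 0 0 35 24"

```text
t: 23.1
position: [0.5391, 0.1302, 0.1496]
tcp_rot: [-3.14, 0.001, 2.103]
ft_force: [-2.5, -3.0, 6.3]
opening: 0.358
grip_force: 44.3
```

```bash
python3 go.py "0 0 0 0 0 35"; python3 rel.py | tail -2
```

```text
cmd [0.5396 0.1305 0.1487] [180.    -0.   120.46]
meas-cmd mm [-0.43 -0.34  0.94] rot [ 0.07 -0.03 -0.05]
t 23.10 F [-2.5 -3.   6.3] T [-0.557  0.641  0.075] open 30.5mm grip 44.3 q [ 0.12  0.13 -0.02  1.43 -0.    1.15]
block n 255 yawerr deg -3.01 tilt 1.68 out@z=.1 -8.52 mm sd 0.73 along -575.6..-532.4 z 78.5..117.3
channel out from rail face: 1.39 mm channel-tcp out -7.81 t 23.4
```

Request:
arm_command --pt "0 0 0 0 0 4 24" --pt "0 0 0 0 0 8 24" --pt "0 0 0 0 0 12 24" --pt "0 0 0 0 0 16 24" --pt "0 0 0 0 0 20 24" --pt "0 0 0 0 0 22 24" --pt "0 0 0 0 0 22 24" --pt "0 0 0 0 0 22 24"

```text
t: 24.2
position: [0.5391, 0.1299, 0.1499]
tcp_rot: [-3.141, 0.002, 1.721]
ft_force: [-3.3, -2.9, 8.9]
opening: 0.359
grip_force: 44.2
```

```bash
python3 go.py "0 0 0 0 0 22"; python3 rel.py | tail -2
```

```text
cmd [0.5396 0.1305 0.1487] [180.     0.    98.46]
meas-cmd mm [-0.49 -0.65  1.23] rot [ 0.06 -0.09 -0.17]
t 24.20 F [-3.3 -2.9  8.9] T [-0.743  0.918  0.304] open 30.7mm grip 44.2 q [ 0.12  0.13 -0.02  1.43 -0.    1.54]
block n 253 yawerr deg -3.39 tilt 1.30 out@z=.1 -7.79 mm sd 0.86 along -575.4..-532.3 z 78.7..117.3
channel out from rail face: 2.17 mm channel-tcp out -7.36 t 24.5
```

Request:
arm_command --pt "0 0 -0.4 0 0 2 24" --pt "0 0 -0.8 0 0 4 24" --pt "0 0 -1.2 0 0 6 24" --pt "0 0 -1.2 0 0 8 24" --pt "0 0 -1.2 0 0 10 24" --pt "0 0 -1.2 0 0 10 24" --pt "0 0 -1.2 0 0 10 24" --pt "0 0 -1.2 0 0 10 24"

```text
t: 25.3
position: [0.5393, 0.1298, 0.1502]
tcp_rot: [-3.141, 0.002, 1.547]
ft_force: [-1.9, -4.4, 5.2]
opening: 0.358
grip_force: 43.9
```

```bash
python3 go.py "0 0 -1.2 0 0 10"; python3 rel.py | tail -2
```

```text
cmd [0.5396 0.1305 0.1499] [180.    -0.    88.46]
meas-cmd mm [-0.22 -0.77  0.33] rot [ 0.04 -0.11 -0.16]
t 25.30 F [-1.9 -4.4  5.2] T [-0.759  0.666  0.309] open 30.5mm grip 43.9 q [ 0.12  0.13 -0.01  1.43 -0.    1.71]
block n 257 yawerr deg -2.72 tilt 1.33 out@z=.1 -7.40 mm sd 0.77 along -575.3..-532.2 z 78.4..117.7
channel out from rail face: 2.61 mm channel-tcp out -7.15 t 25.6
```

Request:
arm_command --pt "-0.3 0 0 0 0 2 24" --pt "-0.5 0 0 0 0 4 24" --pt "-0.7 0 -0.5 0 0 6 24" --pt "-0.7 0 -0.5 0 0 8 24" --pt "-0.7 0 -0.5 0 0 8 24" --pt "-0.7 0 -0.5 0 0 8 24" --pt "-0.7 0 -0.5 0 0 8 24" --pt "-0.7 0 -0.5 0 0 8 24"

```text
t: 26.4
position: [0.5395, 0.1296, 0.1504]
tcp_rot: [-3.141, 0.001, 1.405]
ft_force: [-0.7, -3.8, 4.5]
opening: 0.353
grip_force: 44.1
```

```bash
python3 go.py "-0.7 0 -0.5 0 0 8"; python3 rel.py | tail -2
```

```text
cmd [0.5395 0.1298 0.1504] [-180.      0.     80.46]
meas-cmd mm [-0.07 -0.24 -0.02] rot [ 0.03 -0.05 -0.06]
t 26.40 F [-0.7 -3.8  4.5] T [-0.74   0.624  0.468] open 30.1mm grip 44.1 q [ 0.12  0.13 -0.01  1.43 -0.    1.85]
block n 252 yawerr deg -2.01 tilt 1.09 out@z=.1 -7.02 mm sd 0.81 along -575.6..-532.3 z 78.7..117.4
channel out from rail face: 3.01 mm channel-tcp out -6.96 t 26.7
```

```bash
python3 go.py 0
```

```text
cmd [0.5395 0.1298 0.1504] [-180.      0.     80.46]
meas-cmd mm [-0.03 -0.25 -0.  ] rot [ 0.02 -0.04 -0.01]
t 26.70 F [-1.7 -5.   4.2] T [-0.856  0.793  0.414] open 30.5mm grip 44.2 q [ 0.12  0.13 -0.01  1.43 -0.    1.85]
```

Request:
arm_command --pt "0 0 0 0 0 0.4 24" --pt "0 0 0 0 0 0.8 24" --pt "0 0 0 0 0 0.8 24" --pt "0 0 0 0 0 0.8 24" --pt "0 0 0 0 0 0.8 24" --pt "0 0 0 0 0 0.8 24" --pt "0 0 0 0 0 0.8 24" --pt "0 0 0 0 0 0.8 24"

```text
t: 27.5
position: [0.5401, 0.1299, 0.1504]
tcp_rot: [3.141, -0.0, 1.39]
ft_force: [2.7, -4.0, 3.0]
opening: 0.357
grip_force: 44.9
```

```bash
python3 go.py "0 0 0 0 0 0.8"; python3 rel.py | tail -2
```

```text
cmd [0.5395 0.1298 0.1504] [180.     0.    79.66]
meas-cmd mm [0.54 0.07 0.04] rot [-0.05  0.01 -0.01]
t 27.50 F [ 2.7 -4.   3. ] T [-0.789  0.004  0.208] open 30.5mm grip 44.9 q [ 0.12  0.13 -0.01  1.43 -0.    1.87]
block n 247 yawerr deg -0.60 tilt 0.44 out@z=.1 -6.84 mm sd 0.77 along -575.9..-533.7 z 78.9..117.5
channel out from rail face: 3.06 mm channel-tcp out -6.59 t 27.8
```

The carriage squared up and the torque fell, so this isn't the hard end yet. Continuing in small steps.

Request:
arm_command --pt "0 0 0 0 0 1 24" --pt "0 0 0 0 0 2 24" --pt "0 0 0 0 0 3 24" --pt "0 0 0 0 0 4 24" --pt "0 0 0 0 0 4 24" --pt "0 0 0 0 0 4 24" --pt "0 0 0 0 0 4 24" --pt "0 0 0 0 0 4 24"

```text
t: 28.6
position: [0.54, 0.1299, 0.1504]
tcp_rot: [3.141, -0.0, 1.32]
ft_force: [3.1, -3.4, 1.7]
opening: 0.354
grip_force: 44.8
```

```bash
python3 go.py "0 0 0 0 0 4"; python3 rel.py | tail -2
```

```text
cmd [0.5395 0.1298 0.1504] [180.     0.    75.66]
meas-cmd mm [ 0.45  0.03 -0.03] rot [-0.03  0.    0.01]
t 28.60 F [ 3.1 -3.4  1.7] T [-0.815 -0.357  0.296] open 30.3mm grip 44.8 q [ 0.12  0.13 -0.01  1.43 -0.    1.94]
block n 245 yawerr deg -0.73 tilt 0.90 out@z=.1 -6.74 mm sd 0.76 along -575.6..-533.0 z 78.8..117.5
channel out from rail face: 3.12 mm channel-tcp out -6.48 t 28.9
```

Request:
arm_command --pt "0 0 0 0 0 1 24" --pt "0 0 0 0 0 2 24" --pt "0 0 0 0 0 3 24" --pt "0 0 0 0 0 3 24" --pt "0 0 0 0 0 3 24" --pt "0 0 0 0 0 3 24" --pt "0 0 0 0 0 3 24" --pt "0 0 0 0 0 3 24"

```text
t: 29.7
position: [0.54, 0.1299, 0.1504]
tcp_rot: [3.141, -0.0, 1.268]
ft_force: [3.9, -4.2, 1.8]
opening: 0.356
grip_force: 44.8
```

```bash
python3 go.py "0 0 0 0 0 3"
```

```text
cmd [0.5395 0.1298 0.1504] [180.     0.    72.66]
meas-cmd mm [0.51 0.03 0.  ] rot [-0.04  0.01  0.01]
t 29.70 F [ 3.9 -4.2  1.8] T [-0.781 -0.434  0.285] open 30.4mm grip 44.8 q [ 0.12  0.13 -0.01  1.43 -0.    1.99]
```

Request:
arm_command --pt "0 0 0 0 0 1 24" --pt "0 0 0 0 0 2 24" --pt "0 0 0 0 0 3 24" --pt "0 0 0 0 0 4 24" --pt "0 0 0 0 0 4 24" --pt "0 0 0 0 0 4 24" --pt "0 0 0 0 0 4 24" --pt "0 0 0 0 0 4 24"

```text
t: 30.5
position: [0.54, 0.1298, 0.1504]
tcp_rot: [3.141, -0.0, 1.198]
ft_force: [3.1, -4.1, 1.7]
opening: 0.356
grip_force: 44.8
```

```bash
python3 go.py "0 0 0 0 0 4"
```

```text
cmd [0.5395 0.1298 0.1504] [180.     0.    68.66]
meas-cmd mm [ 0.5  -0.   -0.01] rot [-0.04  0.   -0.01]
t 30.50 F [ 3.1 -4.1  1.7] T [-0.834 -0.369  0.452] open 30.4mm grip 44.8 q [ 0.12  0.13 -0.01  1.43 -0.    2.06]
```

Request:
arm_command --pt "0 0 0 0 0 0.3 24" --pt "0 0 0 0 0 0.6 24" --pt "0 0 0 0 0 0.6 24" --pt "0 0 0 0 0 0.6 24" --pt "0 0 0 0 0 0.6 24" --pt "0 0 0 0 0 0.6 24" --pt "0 0 0 0 0 0.6 24" --pt "0 0 0 0 0 0.6 24"

```text
t: 31.3
position: [0.5401, 0.1297, 0.1504]
tcp_rot: [3.141, -0.0, 1.188]
ft_force: [4.3, -5.3, 2.2]
opening: 0.354
grip_force: 44.9
```

```bash
python3 go.py "0 0 0 0 0 0.6"
```

```text
cmd [0.5395 0.1298 0.1504] [180.     0.    68.06]
meas-cmd mm [ 0.59 -0.08 -0.  ] rot [-0.06  0.    0.01]
t 31.30 F [ 4.3 -5.3  2.2] T [-0.853 -0.415  0.295] open 30.3mm grip 44.9 q [ 0.12  0.13 -0.01  1.43 -0.    2.07]
```

Request:
arm_command --pt "0 0 0 0 0 0.5 24" --pt "0 0 0 0 0 1 24" --pt "0 0 0 0 0 1.5 24" --pt "0 0 0 0 0 2 24" --pt "0 0 0 0 0 2 24" --pt "0 0 0 0 0 2 24" --pt "0 0 0 0 0 2 24" --pt "0 0 0 0 0 2 24"

```text
t: 32.1
position: [0.5402, 0.1297, 0.1504]
tcp_rot: [3.14, 0.0, 1.153]
ft_force: [3.6, -4.6, 0.9]
opening: 0.356
grip_force: 44.9
```

```bash
python3 go.py "0 0 0 0 0 2"; python3 rel.py|tail -2; python3 go.py 0|tail -1
python3 - <<'E'
from plant import eyes
import cv2
p,_=eyes.snapshot("side");cv2.imwrite("pics/k2.png",cv2.resize(p[100:170,220:300],None,fx=7,fy=7,interpolation=cv2.INTER_CUBIC))
E
```

```text
cmd [0.5395 0.1298 0.1504] [180.     0.    66.06]
meas-cmd mm [ 0.67 -0.13 -0.03] rot [-0.07 -0.    0.02]
t 32.10 F [ 3.6 -4.6  0.9] T [-0.862 -0.495  0.305] open 30.4mm grip 44.9 q [ 0.12  0.13 -0.01  1.43 -0.    2.1 ]
block n 250 yawerr deg -0.49 tilt 0.81 out@z=.1 -6.64 mm sd 0.80 along -575.8..-533.4 z 78.8..117.5
channel out from rail face: 3.33 mm channel-tcp out -6.60 t 32.4
t 32.40 F [ 3.4 -4.6  1. ] T [-0.885 -0.495  0.323] open 30.8mm grip 44.9 q [ 0.12  0.13 -0.01  1.43 -0.    2.1 ]
```

View pics/k2.png

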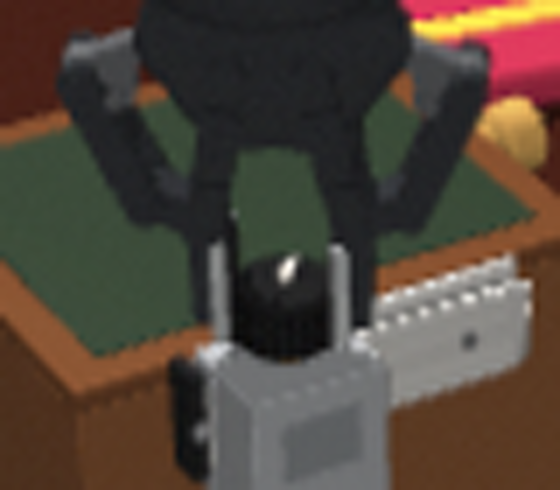

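The pointer mark at (288,268) points up-right, which matches about 130° of turn without slip. Torque is flat at about 0.31, so the end isn't reached. Continuing.

Request:
arm_command --pt "0 0 0 0 0 0.8 24" --pt "0 0 0 0 0 1.6 24" --pt "0 0 0 0 0 2.4 24" --pt "0 0 0 0 0 3 24" --pt "0 0 0 0 0 3 24" --pt "0 0 0 0 0 3 24" --pt "0 0 0 0 0 3 24" --pt "0 0 0 0 0 3 24"

```text
t: 33.25
position: [0.5402, 0.1297, 0.1504]
tcp_rot: [3.14, 0.0, 1.1]
ft_force: [3.7, -4.1, 1.3]
opening: 0.357
grip_force: 44.9
```

```bash
cat > tq.py <<'E'
from plant import eyes,status
for _ in range(3): print(status.sense()["torque"][2].round(3),end=" "); eyes.snapshot("side")
E
python3 go.py "0 0 0 0 0 3"; python3 tq.py
```

```text
cmd [0.5395 0.1298 0.1504] [180.     0.    63.06]
meas-cmd mm [ 0.67 -0.17 -0.02] rot [-0.07 -0.    0.01]
t 33.25 F [ 3.7 -4.1  1.3] T [-0.83  -0.472  0.369] open 30.5mm grip 44.9 q [ 0.12  0.13 -0.01  1.43 -0.    2.16]
0.369 0.346 0.318
```

Request:
arm_command --pt "0 0 0 0 0 0.8 24" --pt "0 0 0 0 0 1.6 24" --pt "0 0 0 0 0 2.4 24" --pt "0 0 0 0 0 3 24" --pt "0 0 0 0 0 3 24" --pt "0 0 0 0 0 3 24" --pt "0 0 0 0 0 3 24" --pt "0 0 0 0 0 3 24"

```text
t: 34.2
position: [0.5402, 0.1296, 0.1504]
tcp_rot: [3.14, 0.0, 1.048]
ft_force: [3.2, -4.8, 0.9]
opening: 0.357
grip_force: 44.9
```

```bash
python3 go.py "0 0 0 0 0 3"; python3 tq.py
```

```text
cmd [0.5395 0.1298 0.1504] [180.     0.    60.06]
meas-cmd mm [ 0.7  -0.22 -0.04] rot [-0.07 -0.   -0.  ]
t 34.20 F [ 3.2 -4.8  0.9] T [-0.863 -0.474  0.469] open 30.5mm grip 44.9 q [ 0.12  0.13 -0.01  1.43 -0.    2.21]
0.469 0.409 0.362
```

Request:
arm_command --pt "0 0 0 0 0 0.5 24" --pt "0 0 0 0 0 1 24" --pt "0 0 0 0 0 1.5 24" --pt "0 0 0 0 0 2 24" --pt "0 0 0 0 0 2 24" --pt "0 0 0 0 0 2 24" --pt "0 0 0 0 0 2 24" --pt "0 0 0 0 0 2 24"

```text
t: 35.15
position: [0.5403, 0.1295, 0.1504]
tcp_rot: [3.14, 0.0, 1.013]
ft_force: [3.9, -4.1, 1.2]
opening: 0.356
grip_force: 44.9
```

```bash
python3 go.py "0 0 0 0 0 2"; python3 tq.py
```

```text
cmd [0.5395 0.1298 0.1504] [-180.     -0.     58.06]
meas-cmd mm [ 0.77 -0.32 -0.03] rot [-0.09 -0.    0.01]
t 35.15 F [ 3.9 -4.1  1.2] T [-0.919 -0.567  0.364] open 30.4mm grip 44.9 q [ 0.12  0.13 -0.01  1.43 -0.    2.24]
0.364 0.324 0.379
```

Request:
arm_command --pt "0 0 0 0 0 0.8 24" --pt "0 0 0 0 0 1.6 24" --pt "0 0 0 0 0 2.4 24" --pt "0 0 0 0 0 2.4 24" --pt "0 0 0 0 0 2.4 24" --pt "0 0 0 0 0 2.4 24" --pt "0 0 0 0 0 2.4 24" --pt "0 0 0 0 0 2.4 24"

```text
t: 36.1
position: [0.5403, 0.1294, 0.1504]
tcp_rot: [3.14, 0.0, 0.971]
ft_force: [3.5, -4.7, 0.6]
opening: 0.355
grip_force: 44.9
```

```bash
python3 go.py "0 0 0 0 0 2.4"; python3 tq.py
```

```text
cmd [0.5395 0.1298 0.1504] [-180.      0.     55.66]
meas-cmd mm [ 0.79 -0.39 -0.03] rot [-0.09 -0.01  0.01]
t 36.10 F [ 3.5 -4.7  0.6] T [-0.94  -0.52   0.466] open 30.3mm grip 44.9 q [ 0.12  0.13 -0.01  1.43 -0.    2.29]
0.466 0.454 0.419
```

Request:
arm_command --pt "0 0 0 0 0 0.5 24" --pt "0 0 0 0 0 1 24" --pt "0 0 0 0 0 1.5 24" --pt "0 0 0 0 0 1.5 24" --pt "0 0 0 0 0 1.5 24" --pt "0 0 0 0 0 1.5 24" --pt "0 0 0 0 0 1.5 24" --pt "0 0 0 0 0 1.5 24"

```text
t: 37.05
position: [0.5404, 0.1294, 0.1504]
tcp_rot: [3.14, -0.0, 0.945]
ft_force: [3.9, -5.0, 0.6]
opening: 0.359
grip_force: 45.0
```

```bash
python3 go.py "0 0 0 0 0 1.5"; python3 tq.py
```

```text
cmd [0.5395 0.1298 0.1504] [180.     0.    54.16]
meas-cmd mm [ 0.88 -0.41 -0.01] rot [-0.11  0.    0.03]
t 37.05 F [ 3.9 -5.   0.6] T [-0.969 -0.628  0.337] open 30.7mm grip 45.0 q [ 0.12  0.13 -0.01  1.43 -0.    2.31]
0.337 0.272 0.366
```

Request:
arm_command --pt "0 0 0 0 0 0.7 24" --pt "0 0 0 0 0 1.4 24" --pt "0 0 0 0 0 2 24" --pt "0 0 0 0 0 2.5 24" --pt "0 0 0 0 0 2.5 24" --pt "0 0 0 0 0 2.5 24" --pt "0 0 0 0 0 2.5 24" --pt "0 0 0 0 0 2.5 24"

```text
t: 38.0
position: [0.5408, 0.1295, 0.1503]
tcp_rot: [3.139, -0.001, 0.901]
ft_force: [5.0, -4.4, -0.8]
opening: 0.355
grip_force: 45.8
```

```bash
python3 go.py "0 0 0 0 0 2.5"; python3 tq.py; python3 rel.py|tail -2; python3 tq.py
python3 - <<'E'
from plant import eyes
import cv2
p,_=eyes.snapshot("side");cv2.imwrite("pics/k3.png",cv2.resize(p[100:170,220:300],None,fx=7,fy=7,interpolation=cv2.INTER_CUBIC))
E
```

```text
cmd [0.5395 0.1298 0.1504] [180.     0.    51.66]
meas-cmd mm [ 1.29 -0.28 -0.14] rot [-0.13  0.05  0.01]
t 38.00 F [ 5.  -4.4 -0.8] T [-0.854 -0.941  0.393] open 30.3mm grip 45.8 q [ 0.12  0.13 -0.01  1.43 -0.    2.36]
0.393 0.412 0.393 block n 249 yawerr deg -0.39 tilt 1.21 out@z=.1 -6.43 mm sd 0.79 along -575.9..-533.7 z 78.7..117.7
channel out from rail face: 3.31 mm channel-tcp out -6.62 t 38.45
0.377 0.45 0.365
```

View pics/k3.png

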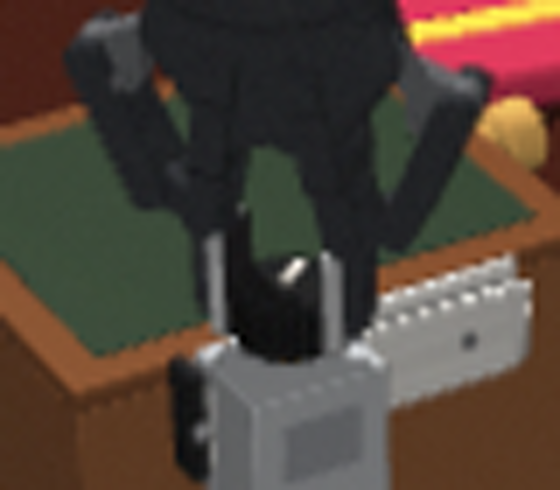

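The pointer at (293,270) has swung further right, so the knob still follows the fingers. Mean torque is about 0.40 and rising; one more small step.

Request:
arm_command --pt "0 0 0 0 0 0.7 24" --pt "0 0 0 0 0 1.4 24" --pt "0 0 0 0 0 2 24" --pt "0 0 0 0 0 2 24" --pt "0 0 0 0 0 2 24" --pt "0 0 0 0 0 2 24" --pt "0 0 0 0 0 2 24" --pt "0 0 0 0 0 2 24"

```text
t: 39.45
position: [0.5412, 0.1299, 0.1502]
tcp_rot: [3.139, -0.002, 0.866]
ft_force: [6.2, -4.3, -1.6]
opening: 0.359
grip_force: 45.8
```

```bash
python3 go.py "0 0 0 0 0 2"; python3 tq.py; python3 tq.py
```

```text
cmd [0.5395 0.1298 0.1504] [-180.      0.     49.66]
meas-cmd mm [ 1.71  0.08 -0.22] rot [-0.13  0.13  0.05]
t 39.45 F [ 6.2 -4.3 -1.6] T [-0.699 -1.136  0.146] open 30.7mm grip 45.8 q [ 0.12  0.13 -0.01  1.43 -0.    2.39]
0.146 0.124 0.131 0.161 0.138 0.164
```

Torque dropped and the tool shifted sideways, so one pad is slipping around the knob. I'll regrip centred with more force.

Request:
arm_command --pt "0 0 0 0 0 0 38" --pt "0 0 0 0 0 0 44" --pt "0.8 0.4 0 0 0 0 44" --pt "0.8 0.4 0 0 0 0 44" --pt "0.8 0.4 0 0 0 0 36" --pt "0.8 0.4 0 0 0 0 30" --pt "0.8 0.4 0 0 0 0 24" --pt "0.8 0.4 0 0 0 0 24" --newtons 90

```text
t: 40.55
position: [0.5414, 0.1297, 0.1511]
tcp_rot: [3.139, -0.001, 0.866]
ft_force: [2.1, -3.1, 1.4]
opening: 0.337
grip_force: 89.0
```

```bash
python3 go.py "0.8 0.4 0 0 0 0"; python3 tq.py; python3 rel.py | tail -2; python3 go.py 0
```

```text
cmd [0.5404 0.1302 0.1504] [-180.      0.     49.66]
meas-cmd mm [ 1.05 -0.52  0.68] rot [-0.13  0.03  0.01]
t 40.55 F [ 2.1 -3.1  1.4] T [-0.65  -0.494  0.017] open 28.8mm grip 89.0 q [ 0.12  0.13 -0.01  1.43 -0.    2.39]
0.017 0.029 0.044 block n 246 yawerr deg -0.31 tilt 1.73 out@z=.1 -6.34 mm sd 0.81 along -577.7..-534.3 z 78.4..117.8
channel out from rail face: 3.63 mm channel-tcp out -6.53 t 41.0
cmd [0.5404 0.1302 0.1504] [-180.      0.     49.66]
meas-cmd mm [ 1.03 -0.5   0.69] rot [-0.14  0.03  0.01]
t 41.00 F [ 3.5 -3.4  1.9] T [-0.908 -0.704  0.05 ] open 29.0mm grip 89.2 q [ 0.12  0.13 -0.01  1.43 -0.    2.39]
```

Request:
arm_command --pt "0 0.5 -0.5 0 0 0.8 24" --pt "0 0.8 -0.5 0 0 1.6 24" --pt "0 0.8 -0.5 0 0 2.4 24" --pt "0 0.8 -0.5 0 0 3 24" --pt "0 0.8 -0.5 0 0 3 24" --pt "0 0.8 -0.5 0 0 3 24" --pt "0 0.8 -0.5 0 0 3 24" --pt "0 0.8 -0.5 0 0 3 24"

```text
t: 41.8
position: [0.5414, 0.1295, 0.1511]
tcp_rot: [3.141, 0.0, 0.816]
ft_force: [3.7, -3.6, 2.4]
opening: 0.343
grip_force: 89.4
```

```bash
python3 go.py "0 0.8 -0.5 0 0 3"; python3 tq.py
```

```text
cmd [0.541  0.1297 0.1509] [180.     0.    46.66]
meas-cmd mm [ 0.39 -0.15  0.17] rot [-0.06 -0.01 -0.09]
t 41.80 F [ 3.7 -3.6  2.4] T [-0.934 -0.709  0.864] open 29.3mm grip 89.4 q [ 0.11  0.13 -0.01  1.43 -0.    2.44]
0.864 0.879 0.827
```

This is solid: 0.85 Nm, a hard end and above the target. Backing off at once.

Request:
arm_command --pt "0 0 0 0 0 -0.8 24" --pt "0 0 0 0 0 -1.6 24" --pt "0 0 0 0 0 -1.6 24" --pt "0 0 0 0 0 -1.6 24" --pt "0 0 0 0 0 -1.6 24" --pt "0 0 0 0 0 -1.6 24" --pt "0 0 0 0 0 -1.6 24" --pt "0 0 0 0 0 -1.6 24"

```text
t: 42.75
position: [0.5414, 0.1295, 0.1511]
tcp_rot: [3.141, -0.0, 0.842]
ft_force: [3.3, -4.3, 1.2]
opening: 0.341
grip_force: 89.3
```

```bash
python3 go.py "0 0 0 0 0 -1.6"; python3 tq.py
```

```text
cmd [0.541  0.1297 0.1509] [180.     0.    48.26]
meas-cmd mm [ 0.45 -0.14  0.19] rot [-0.05  0.01  0.03]
t 42.75 F [ 3.3 -4.3  1.2] T [-0.851 -0.75   0.335] open 29.2mm grip 89.3 q [ 0.11  0.13 -0.01  1.43 -0.    2.41]
0.335 0.298 0.314
```

Request:
arm_command --pt "0 0 0 0 0 0 34" --pt "0 0 0 0 0 0 46" --pt "0 0 0 0 0 0 56" --pt "0 0 -5 0 0 0 60" --pt "0 0 -25 0 0 0 60" --pt "0 0 -55 0 0 0 60" --pt "0 0 -85 0 0 0 60" --pt "0 0 -100 0 0 0 60"

```text
t: 43.7
position: [0.5416, 0.1303, 0.2544]
tcp_rot: [3.14, -0.003, 0.843]
ft_force: [-0.3, -0.5, -0.1]
opening: 0.705
grip_force: 0.0
```

```bash
python3 go.py "0 0 -100 0 0 0"
python3 - <<'E'
from rel import *
A,B,Z,grey,fit=face(8)
r=fit(grey&(A>-.65)&(A<-.592)&(B>-.06)&(B<-.025)&(Z>.086)&(Z<.111),"rail",0,0)
c=fit(grey&(abs(A+.555)<.032)&(abs(B+.010)<.012)&(Z>.078)&(Z<.118),"block",0,0)
print("out",(c[0]-.03-r[0])*1e3,"mid along",c[1].mean()*1e3)
E
```

```text
cmd [0.541  0.1297 0.2509] [180.     0.    48.26]
meas-cmd mm [0.67 0.61 3.48] rot [-0.1   0.19 -0.02]
t 43.70 F [-0.3 -0.5 -0.1] T [-0.001 -0.007  0.016] open 60.2mm grip 0.0 q [0.12 0.13 0.2  1.63 0.   2.41]
rail n 172 yawerr deg 0.20 tilt -0.36 out@z=.1 -39.96 mm sd 0.67 along -649.5..-597.0 z 86.2..110.7
block n 290 yawerr deg -0.64 tilt 2.05 out@z=.1 -6.50 mm sd 0.72 along -580.7..-531.6 z 78.4..117.7
out 3.4595939671615143 mid along -556.1419303569786
```

```bash
python3 -c "
from plant import job
print(job.close_job())"
```

```text
the job is handed in; nothing more can be done
None
```

The carriage is home against the stop, square to the rail, with the clamp turned to its hard end and released, and the job is handed in (no verdict was shown). At the hard end the knob briefly felt 0.85 Nm, above the 0.6 Nm limit, before I eased it back to 0.31 Nm; I could not measure the rail contact force against its 100 to 290 N range.

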